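# Make the breakfast toast

### The job

Make the toast: lift the red lid off the toaster by its knob and lay it flat on the middle of the wooden board, and stand every slice of bread from the rack in a toaster bay of its own. Turn the browning collar to 5, and then, with the bread loaded and the collar set, push the toaster's lever all the way down until it latches. Leave the teapot, the glass and the cup where they are.

Things in the scene. Friction and masses are not known exactly. Their poses are not given: they have to be found in the camera images.
- toaster: steel toaster with black ends, fixed, placed anew each run: 170 mm (its x) by 330 mm (its y), top 185 mm above the table. Origin: middle of its footprint on the table. Two long slots at x = -32 and +32 mm, each parted by a 6 mm wall into bays (y = -60 to 42 and 48 to 150 mm); control deck with collar on top of the -y end, lever sticking out of the -y end face
- slot0 (a point): middle of the mouth of one of the four bread bays, on the toaster's top face 185 mm above the table. Each bay is 20 mm wide (along toaster x) and 102 mm long (along toaster y), straight-walled, with hard square edges; this one at toaster (-32, -9) mm
- slot1 (a point): middle of the mouth of one of the four bread bays, on the toaster's top face 185 mm above the table. Each bay is 20 mm wide (along toaster x) and 102 mm long (along toaster y), straight-walled, with hard square edges; this one at toaster (-32, +99) mm
- slot2 (a point): middle of the mouth of one of the four bread bays, on the toaster's top face 185 mm above the table. Each bay is 20 mm wide (along toaster x) and 102 mm long (along toaster y), straight-walled, with hard square edges; this one at toaster (+32, -9) mm
- slot3 (a point): middle of the mouth of one of the four bread bays, on the toaster's top face 185 mm above the table. Each bay is 20 mm wide (along toaster x) and 102 mm long (along toaster y), straight-walled, with hard square edges; this one at toaster (+32, +99) mm
- carriage (a point): middle of the bread carriage's upper face, on which slices stand in the bays: 140 mm above the table (45 mm below the toaster's top) with the lever up, so that a seated slice sticks out 35 mm; it goes down 45 mm with the lever, and the slices with it
- lever (a joint): travel of the lever and bread carriage in m: 0 = up (start), 0.045 = fully down. Sprung: it takes about 12 N downwards, comes back up by itself if let go in the first 30 mm or so, then snaps to the bottom and stays latched
- lever_top (a point): middle of the upper face of the lever's black knob (38 x 38 x 14 mm), which sticks out 12 to 50 mm beyond the toaster's -y end face (this point 31 mm out); 165 mm above the table while up, 120 mm when down
- collar (a joint): angle of the browning collar in rad, growing as it turns clockwise seen from above, 0 (number 1 set) to 3.1416 (number 7); it clicks every 0.5236 rad (one number; 5 is at 2.094) and settles on the nearest number when let go. Turning it over a click takes about 0.07 Nm
- collar_grip (a point): middle of the top of the browning collar, on its upright axis, 215 mm above the table: a knurled aluminium sleeve 40 mm across, 25 mm tall, on a black skirt 74 mm across, 5 mm high. White numbers 1 to 7 on the skirt turn with it; the one at the fixed red index bar on the toaster's -x side is set. The axis is at toaster (0, -115) mm
- lid: the toaster's red sheet dust lid, 120 mm (its x) by 218 mm (its y) by 6 mm, 0.22 kg, loose; it starts lying over the bays. Origin: middle of its underside; z up. In its middle a round wooden knob 30 mm across, from 18 to 40 mm above the underside, on a stem 16 mm across
- board: the dark wooden board on which the lid is to be laid, 260 mm (its x) by 170 mm (its y) by 15 mm thick, with a 90 mm handle tongue at its +x end; fixed to the table, placed differently each run, at either side of the toaster. Origin: middle of its underside without the tongue
- rack: wire toast rack, 200 mm (its x) by 106 mm (its y), loose but heavy (0.7 kg), on the other side of the toaster from the board; origin: middle of its underside. Places at x = -66, -22, 22, 66 mm, each between two wire arches (17 mm apart, up to 42 mm above the table); slices stand on its floor, 6 mm above the table; low rails at the ends keep them centred in y
- slice0: a firm slice of dark rye bread, a flat slab 13 mm thick (its x) by 90 mm (its y) by 80 mm tall (its z), 55 g, origin at its middle; it starts standing upright in one of the four places of the toast rack, its flat faces along the rack's y, its top edge 86 mm above the table. Absent in some runs
- slice1: a firm slice of dark rye bread, a flat slab 13 mm thick (its x) by 90 mm (its y) by 80 mm tall (its z), 55 g, origin at its middle; it starts standing upright in one of the four places of the toast rack, its flat faces along the rack's y, its top edge 86 mm above the table. Absent in some runs
- slice2: a firm slice of dark rye bread, a flat slab 13 mm thick (its x) by 90 mm (its y) by 80 mm tall (its z), 55 g, origin at its middle; it starts standing upright in one of the four places of the toast rack, its flat faces along the rack's y, its top edge 86 mm above the table. Absent in some runs
- slice3: a firm slice of dark rye bread, a flat slab 13 mm thick (its x) by 90 mm (its y) by 80 mm tall (its z), 55 g, origin at its middle; it starts standing upright in one of the four places of the toast rack, its flat faces along the rack's y, its top edge 86 mm above the table. Absent in some runs
- teapot: white china teapot, 114 mm across, 162 mm high, stands behind the toaster; origin: middle of its underside. Not to be disturbed
- tumbler: water glass, 72 mm across, 92 mm high, behind the toaster; origin: middle of its underside. Not to be disturbed
- cup: white china cup with a handle, 78 mm across, 72 mm high, behind the toaster; origin: middle of its underside. Not to be disturbed
Not all that is in view belongs to the job. What is shaped like the slice3 but purple is not meant. What is shaped like the slice1 but orange is not meant.

How it is judged (in metres and radians):
On the way, in this order (a step that is already met when the one before it is completed fails the run):
1. every slice of bread stands in a bay of its own on the raised carriage and the collar is set to 5, with the lever still up ((horizontal distance between slice0 and slot0 below 0.014 m or horizontal distance between slice0 and slot1 below 0.014 m or horizontal distance between slice0 and slot2 below 0.014 m or horizontal distance between slice0 and slot3 below 0.014 m) and angle between the x axis of each of slice0, slice1, slice2, slice3 and the x axis of toaster, either way round below 0.15 rad and z of slice0 in the frame of carriage between 0.03 and 0.053 m and (horizontal distance between slice1 and slot0 below 0.014 m or horizontal distance between slice1 and slot1 below 0.014 m or horizontal distance between slice1 and slot2 below 0.014 m or horizontal distance between slice1 and slot3 below 0.014 m) and z of slice1 in the frame of carriage between 0.03 and 0.053 m and (horizontal distance between slice2 and slot0 below 0.014 m or horizontal distance between slice2 and slot1 below 0.014 m or horizontal distance between slice2 and slot2 below 0.014 m or horizontal distance between slice2 and slot3 below 0.014 m) and z of slice2 in the frame of carriage between 0.03 and 0.053 m and (horizontal distance between slice3 and slot0 below 0.014 m or horizontal distance between slice3 and slot1 below 0.014 m or horizontal distance between slice3 and slot2 below 0.014 m or horizontal distance between slice3 and slot3 below 0.014 m) and z of slice3 in the frame of carriage between 0.03 and 0.053 m and value of joint collar between 1.96 and 2.23 rad and value of joint lever below 0.006 m), for 0.2 s.
2. the lever is pushed fully down and latched, with the bread in its bays and the collar at 5 ((horizontal distance between slice0 and slot0 below 0.014 m or horizontal distance between slice0 and slot1 below 0.014 m or horizontal distance between slice0 and slot2 below 0.014 m or horizontal distance between slice0 and slot3 below 0.014 m) and angle between the x axis of each of slice0, slice1, slice2, slice3 and the x axis of toaster, either way round below 0.15 rad and z of slice0 in the frame of carriage between 0.03 and 0.053 m and (horizontal distance between slice1 and slot0 below 0.014 m or horizontal distance between slice1 and slot1 below 0.014 m or horizontal distance between slice1 and slot2 below 0.014 m or horizontal distance between slice1 and slot3 below 0.014 m) and z of slice1 in the frame of carriage between 0.03 and 0.053 m and (horizontal distance between slice2 and slot0 below 0.014 m or horizontal distance between slice2 and slot1 below 0.014 m or horizontal distance between slice2 and slot2 below 0.014 m or horizontal distance between slice2 and slot3 below 0.014 m) and z of slice2 in the frame of carriage between 0.03 and 0.053 m and (horizontal distance between slice3 and slot0 below 0.014 m or horizontal distance between slice3 and slot1 below 0.014 m or horizontal distance between slice3 and slot2 below 0.014 m or horizontal distance between slice3 and slot3 below 0.014 m) and z of slice3 in the frame of carriage between 0.03 and 0.053 m and value of joint collar between 1.96 and 2.23 rad and value of joint lever above 0.04 m), for 0.2 s.
At the end, for the whole second after the job is handed in: Every slice stands in its own bay on the carriage (within 14 mm of the bay's middle, 0.15 rad of its line), collar at 5 (within 0.13 rad), lever down past 40 of its 45 mm, lid flat and at rest on the board (middles within 50 mm) (all of step 2 and horizontal distance between lid and board below 0.05 m and z of lid in the frame of board between 0.011 and 0.02 m and angle between lid's own z axis and vertical below 0.08 rad and linear speed of lid below 0.02 m/s); the robot touches nothing.
It fails at once if the teapot is pushed more than 30 mm aside or tipped (distance of teapot from where it was at the start of the episode above 0.03 m or angle between teapot's own z axis and vertical above 0.4 rad).
It fails at once if the water glass is pushed more than 30 mm aside or tipped (distance of tumbler from where it was at the start of the episode above 0.03 m or angle between tumbler's own z axis and vertical above 0.4 rad).
It fails at once if the cup is pushed more than 30 mm aside or tipped (distance of cup from where it was at the start of the episode above 0.03 m or angle between cup's own z axis and vertical above 0.4 rad).
Of slice0, slice1, slice2, slice3 only 3 to 4 are there at a start; the rules pass over those that are not, and their reading is None.
At some moment in a run one of lid, rack may be knocked a few centimetres aside while the robot is not near it.
It also fails if it takes over 210 s, if anything falls off the work surface, if the arm or the gripper's body presses on something with over 40 N, if the wrist force passes 120 N, or if a joint passes its speed limit or range.

### The arm

A 6-joint arm with a two-finger parallel gripper is mounted at the origin on the work surface. World frame = base frame: x ahead of the robot, y to its left, z up, the work surface at z = 0. Lengths are in m, angles in degrees, forces in N, time in s.
With the tool pointing down it reaches from about 0.4 to 0.825 m from the base axis. Payload 7 kg.
Tool frame: the origin (TCP) lies at the centre of the arm's flange, where the gripper is bolted on; the fingertips stand 178 mm ahead of it and the grasp point (between the pads) lies 159 mm ahead of it; z points along the fingers, y is the line along which they close (so a half turn about z gives the same grasp; the last joint's range is limited). The gripper opens to 88 mm and grips with 3 to 60 N. Pads are 19 mm wide; open, the fingers measure 130 mm over their backs; the gripper's body (78 mm by 193 mm) begins 47 mm behind the grasp point.
Start: joints at [87.439, 20.546, 0.682, 0, -70.136, -16.507], TCP at [0.221, 0.638, 0.405] pointing down, gripper open.
Joint ranges: [-176.03, 176.03], [-82.01, 121.73], [-58.28, 71.71], [-173.87, 95.51], [-174.79, -0.11], [-173.66, 173.66]. Speed limits (degrees/s): [136.94, 136.94, 172.46, 180, 180, 180].

### API

Orientations are given as [roll, pitch, yaw] about the fixed x, y, z axes, in that order (R = Rz(yaw) Ry(pitch) Rx(roll)).
In Python, from plant import telemetry, snapshot, workorder, nets gives the robot as it stands.
- The arm moves only by the shell command python3 -m creep 'ROWS'. ROWS is JSON, a list that holds one entry, the list of rows, each a list of 5 numbers: the shift along the tool's x, y, z normalised to -1 to 1, where 1 is 0.2 m, then the turn about the tool's z normalised to -1 to 1, where 1 is pi/2 rad, then the opening, from 0 (shut) to 1 (fully open). In form: [[[x, y, z, spin, hand], ...]]. A call has 1 to 8 rows; each row shifts and turns the commanded pose from where the row before left it, along the tool's axes as they then stand; what a row does not reach is not made up. A row lasts 1/12 s, in which the tool goes at most 41.7 mm and 7.16 degrees, less where a joint would pass 70% of its speed; a pose out of reach is approached as far as the arm can. A call with a number of a shift or a turn outside -1 to 1 is refused whole. A call with a gripper value outside its range is refused whole. The fingers move at their own pace and stop on an object; the grip force is fixed at half the most. Time passes only in rows, so rows that do not move let the fingers close. It gives the time, the measured TCP pose, the force, the opening and the grip force at its end, in the units of the state.
- telemetry.get_obs(): the state, without advancing time (a new reading comes with each control period).
- snapshot(name): name is "scene" or "top"; returns a dict with "frame" (384x512x3 uint8, red, green, blue), "fx", "fy", "cx", "cy" (pixels), "k1" (the pictures are not rectified: a ray, as slopes to the right and down, at radius r is drawn at 1 + k1 r^2 times it, then the intrinsics apply), "rvec" (rotation vector, rad) and "tvec" (3), from world to camera coordinates, as OpenCV has them. Camera axes: x right, y down, z forward; pixel columns grow to the right and rows downward; lengths in m; the calibration is good to about 2 mm. A picture is of the moment at which its call begins. There is no depth.
- workorder.close_job(): hands the job in; it is judged then, once.
Trained networks look in a picture, given as the dict that the camera call returned (one of the last four; its "shot" number tells which), for a name from the list of things; names that differ only in an ending like _2 or _b are one class to them, and where a whole thing is asked for, a point or a joint stands for the part that bears it (a point fixed in the world has none). Each returns a list of dicts, best first, with "confidence" (0 to 1); they miss things now and then, are a little off and sometimes report something else, mostly with a low value. They report only what shows in the picture. A call takes as long as a camera call. They do not tell look-alikes from the thing itself.
- nets.find_in(picture, query): "uv" ([column, row] in pixels, amid what is visible of it).
- nets.masks_of(picture, query): "region" (384x512 bool, what is visible of it) and "uv" ([column, row] in pixels, amid what is visible of it).
- nets.landmark_of(picture, query): "uv" ([column, row] in pixels: a listed point, or the origin of a listed thing).
The state is a dict: "clock": time; "joint_pos": joint angles; "qvel": joint speeds; "tau": joint torques, N m; "tool_pos": TCP position; "orientation": TCP orientation; "force": force on the tool from outside, world axes, zero at the start; "moment": the same for the moment, N m; "opening": finger opening in m; "gripper_force": force on a finger pad.
Only numpy, scipy, OpenCV 4.12 (cv2) and the standard library are available. Lean on these libraries where they do the work, as an engineer would, in place of code of your own. Each camera call takes 0.05 s, during which the arm holds its last target. There are 200 camera calls.

## Working session

There is one attempt and no reset: what is moved stays moved. The work goes in short steps, Python scripts to look and compute and a shell command to move; the robot and the scene stay as the last step left them, time stands still between calls to the robot, and variables do not carry over. Pictures are saved under pics/ and viewed, at most 16 in all, crops included, and the job is handed in when it is done.

```bash
ls; mkdir -p pics; cat > h.py <<'E'
import numpy as np, cv2
from plant import telemetry, snapshot, workorder, nets
def cam(p):
    K=np.array([[p["fx"],0,p["cx"]],[0,p["fy"],p["cy"]],[0,0,1.]]);D=np.array([p["k1"],0,0,0.])
    R=cv2.Rodrigues(np.array(p["rvec"],float))[0];t=np.array(p["tvec"],float).ravel()
    return K,D,R,t
def xy(p,uv,z):
    K,D,R,t=cam(p)
    n=cv2.undistortPoints(np.array(uv,float).reshape(1,1,2),K,D).ravel()
    d=R.T@np.array([n[0],n[1],1]);c=-R.T@t
    return (c+d*(z-c[2])/d[2])
def px(p,P):
    K,D,R,t=cam(p)
    return cv2.projectPoints(np.array(P,float).reshape(-1,1,3),np.array(p["rvec"],float),t,K,D)[0].reshape(-1,2)
def save(p,n,s=1.5):
    cv2.imwrite("pics/"+n+".png",cv2.resize(p["frame"][:,:,::-1],None,fx=s,fy=s,interpolation=cv2.INTER_CUBIC))
E
python3 - <<'E'
from h import *
print(telemetry.get_obs())
Z=dict(toaster=0,slot0=.185,slot1=.185,slot2=.185,slot3=.185,lever_top=.165,collar_grip=.215,lid=.185,board=0,rack=0,slice0=.046,slice1=.046,slice2=.046,slice3=.046,teapot=0,tumbler=0,cup=0)
for c in ("scene","top"):
    p=snapshot(c);save(p,c+"0");print(c,-cam(p)[2].T@cam(p)[3])
    for q,z in Z.items():
        for r in nets.landmark_of(p,q)[:5]:
            if r["confidence"]>.2: print(q,np.round(r["uv"]),round(r["confidence"],2),np.round(xy(p,r["uv"],z),3))
E
```

```text
pics
{'clock': 0.0, 'joint_pos': array([ 8.74394007e+01,  2.05899233e+01,  6.30918624e-01, -1.88238489e-02,
       -7.01348801e+01, -1.65058537e+01]), 'qvel': array([-0.03520322,  0.04823817,  0.00891418, -0.00416694, -0.03206032,
        0.04475532]), 'tau': array([-1.99060883e-04, -5.82723570e+01,  2.93056583e+01,  6.99726149e+00,
        7.02795209e-03, -1.59281194e-04]), 'tool_pos': array([0.22045101, 0.63776252, 0.40372189]), 'orientation': array([ 1.79904956e+02, -9.71007161e-03, -1.90728560e+01]), 'force': array([ 0.06182068, -0.30833315, -0.22344987]), 'moment': array([-0.00942663, -0.03185063, -0.00292992]), 'gripper_force': 0.0, 'opening': 0.08781108684230067}
scene [ 0.98304875 -0.5852421   0.73130771]
toaster [257. 230.] 0.81 [0.536 0.02  0.   ]
toaster [312. 274.] 0.53 [ 0.742 -0.019  0.   ]
slot0 [247. 178.] 0.85 [ 0.514 -0.     0.185]
slot0 [267. 186.] 0.81 [0.572 0.006 0.185]
slot0 [235. 192.] 0.73 [ 0.528 -0.061  0.185]
slot0 [270. 158.] 0.66 [0.504 0.113 0.185]
slot0 [292. 167.] 0.64 [0.574 0.116 0.185]
slot1 [247. 178.] 0.85 [ 0.514 -0.     0.185]
slot1 [267. 186.]
[... 3650 characters left out ...]
]
slice2 [324. 277.] 0.76 [ 0.345 -0.203  0.046]
slice2 [376. 203.] 0.62 [ 0.55  -0.354  0.046]
slice2 [375. 218.] 0.6 [ 0.508 -0.348  0.046]
slice2 [382. 286.] 0.58 [ 0.319 -0.363  0.046]
slice2 [380. 236.] 0.57 [ 0.457 -0.361  0.046]
slice3 [324. 277.] 0.76 [ 0.345 -0.203  0.046]
slice3 [376. 203.] 0.62 [ 0.55  -0.354  0.046]
slice3 [375. 218.] 0.6 [ 0.508 -0.348  0.046]
slice3 [382. 286.] 0.58 [ 0.319 -0.363  0.046]
slice3 [380. 236.] 0.57 [ 0.457 -0.361  0.046]
teapot [189. 131.] 0.67 [0.768 0.181 0.   ]
teapot [264. 142.] 0.53 [ 0.736 -0.039  0.   ]
tumbler [259. 141.] 0.85 [ 0.739 -0.026  0.   ]
tumbler [373. 212.] 0.51 [ 0.528 -0.357  0.   ]
cup [301. 130.] 0.63 [ 0.77  -0.151  0.   ]
```

View pics/scene0.png

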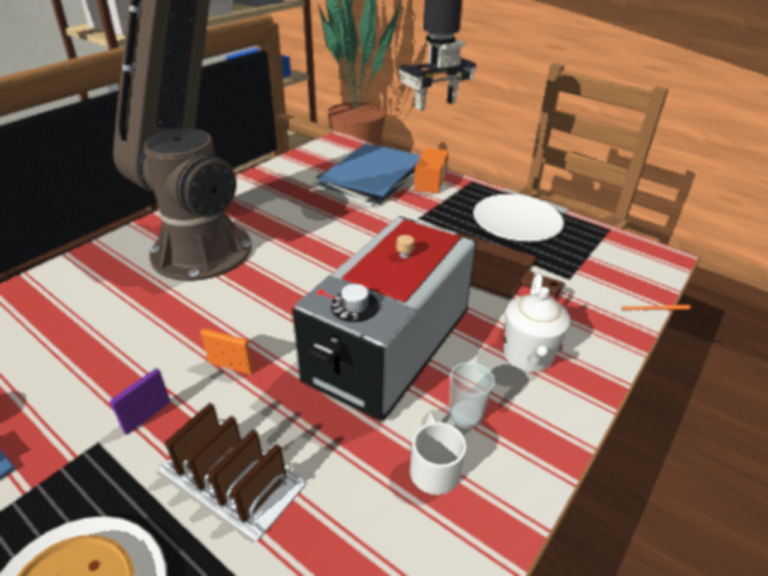

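View pics/top0.png

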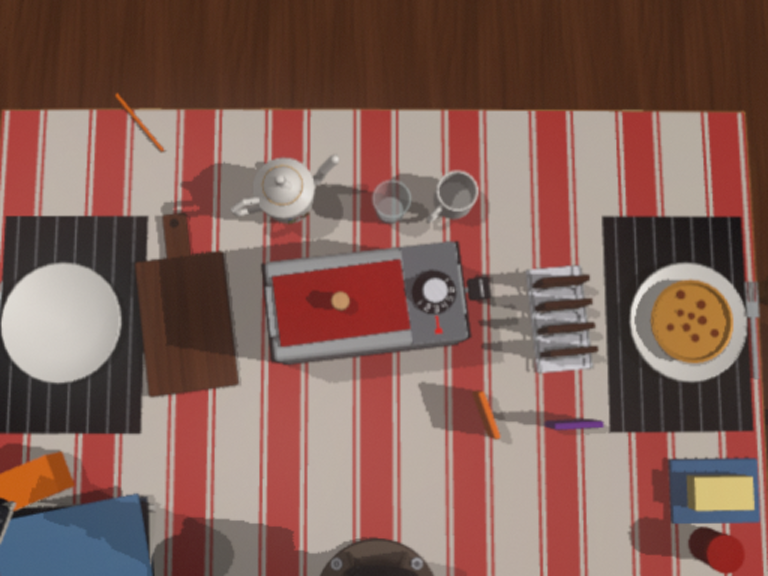

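The scene shows the toaster at about (395,310) with its red lid, the rack with four dark slices at (230,470), and purple and orange decoys loose on the table. In the top view the board is at (187,320), the collar at (434,290) and the lever at (480,288). All four real slices are in the rack. Next I'll fit the poses.

```bash
cat > fit.py <<'E'
from h import *
from scipy.optimize import minimize
def box(x,y,a,lx,ly,z0,z1):
    c,s=np.cos(a),np.sin(a)
    return np.array([[x+c*u*lx/2-s*v*ly/2,y+s*u*lx/2+c*v*ly/2,z] for u in(-1,1) for v in(-1,1) for z in(z0,z1)])
def hullmask(p,P):
    m=np.zeros((384*4,512*4),np.uint8);h=cv2.convexHull(((px(p,P)+.5)*4-.5).round().astype(np.int32));cv2.fillConvexPoly(m,h,1)
    return cv2.resize(m.astype(np.float32),(512,384),interpolation=cv2.INTER_AREA)
def fit(views,x0,dims):
    def cost(q):
        t=0
        for p,m in views:
            h=hullmask(p,box(q[0],q[1],q[2],*dims));i=np.minimum(h,m).sum();t+=1-i/(h.sum()+m.sum()-i)
        return t
    best=None
    for da in(-.08,0,.08):
        r=minimize(cost,np.array(x0)+[0,0,da],method="Nelder-Mead",options=dict(initial_simplex=np.array(x0)+[0,0,da]+np.array([[0,0,0],[.012,0,0],[0,.012,0],[0,0,.06]]),xatol=1e-4,fatol=1e-5))
        if best is None or r.fun<best.fun:best=r
    return best.x,best.fun
def mask(p,q,i=0): 
    r=nets.masks_of(p,q);return r[i]["region"].astype(np.float32) if r else None
def slices(p):
    out=[]
    for r in nets.masks_of(p,"slice0"):
        m=r["region"];c=p["frame"][m].astype(float).mean(0)
        ys,xs=np.nonzero(m);out.append((round(r["confidence"],2),np.round(c),m))
    return out
E
cat > m1.py <<'E'
from fit import *
t=snapshot("top");s=snapshot("scene")
mt,ms=mask(t,"toaster"),mask(s,"toaster")
print("areas",mt.sum(),ms.sum())
for n,v in(("both",[(t,mt),(s,ms)]),("top",[(t,mt)]),("scene",[(s,ms)])):
    print("toaster",n,fit(v,[.54,.02,.1],(.17,.33,0,.185)))
# lid by colour
for n,p in(("top",t),("scene",s)):
    f=cv2.cvtColor(p["frame"],cv2.COLOR_RGB2HSV)
    red=((f[...,0]<6)|(f[...,0]>174))&(f[...,1]>190)
    tm=mt if n=="top" else ms
    red=(red&(cv2.erode(tm,np.ones((5,5)))>0)).astype(np.uint8)
    red=cv2.morphologyEx(red,cv2.MORPH_CLOSE,np.ones((9,9)))
    k,l,st,ce=cv2.connectedComponentsWithStats(red);i=1+st[1:,4].argmax();m=(l==i).astype(np.float32)
    print("lid",n,m.sum(),fit([(p,m)],[.54,.06,.1],(.12,.218,.185,.191)))
for n,p in(("top",t),("scene",s)):
    m=mask(p,"board");print("board",n,m.sum(),fit([(p,m)],[.528,.366,.1],(.26,.17,0,.015)))
    m=mask(p,"rack");print("rack",n,m.sum(),fit([(p,m)],[.53,-.355,.1],(.2,.106,0,.04)))
    for c,col,m in slices(p):
        x,f=fit([(p,m.astype(np.float32))],list(xy(p,[np.nonzero(m)[1].mean(),np.nonzero(m)[0].mean()],.05)[:2])+[.1],(.013,.09,.006,.086))
        print("slice",n,c,col,m.sum(),np.round(x,3),round(f,2))
print(t["fx"])
E
python3 m1.py
```

```text
areas 5334.0 8208.0
toaster both (array([0.54197827, 0.02149167, 0.11599445]), np.float64(0.7402134537696838))
toaster top (array([0.54196946, 0.01984923, 0.11826553]), np.float64(0.48036473989486694))
toaster scene (array([0.54045553, 0.02377922, 0.1158574 ]), np.float64(0.25831663608551025))
lid top 7.0 (array([0.54, 0.06, 0.02]), np.float64(1.0))
lid scene 2.0 (array([0.54, 0.06, 0.02]), np.float64(1.0))
board top 5837.0 (array([0.52137449, 0.36339547, 0.14089682]), np.float64(0.09666550159454346))
rack top 1476.0 (array([ 0.52943056, -0.34795833,  0.11243056]), np.float64(0.48630720376968384))
slice top 0.66 [75. 58. 51.] 223 [ 0.549 -0.352  0.107] 0.15
slice top 0.65 [79. 63. 56.] 194 [ 0.464 -0.357  0.102] 0.13
slice top 0.58 [85. 72. 66.] 273 [ 0.507 -0.357  0.043] 0.22
slice top 0.56 [ 94.  58. 104.] 172 [ 0.332 -0.357 -0.022] 0.31
slice top 0.55 [78. 61. 55.] 268 [ 0.593 -0.347  0.084] 0.16
slice top 0.51 [158.  86.  48.] 266 [ 0.349 -0.202  1.928] 0.13
board scene 1327.0 (array([ 0.54317513,  0.37365706, -0.02083219]), np.float64(0.5310500860214233))
rack scene 270.0 (array([ 0.53 , -0.355,  0.02 ]), np.float64(1.0))
slice scene 0.93 [74. 57. 45.] 1039 [ 0.596 -0.347  0.085] 0.07
slice scene 0.92 [67. 47. 33.] 800 [ 0.55  -0.35   0.159] 0.27
slice scene 0.9 [67. 46. 32.] 797 [ 0.504 -0.353  0.148] 0.28
slice scene 0.9 [69. 37. 88.] 898 [ 0.337 -0.366  0.24 ] 0.15
slice scene 0.72 [70. 47. 33.] 749 [ 0.462 -0.358  0.178] 0.31
slice scene 0.64 [218. 117.  52.] 717 [ 0.356 -0.207 -1.29 ] 0.09
slice scene 0.42 [50. 51. 51.] 275 [ 0.486 -0.096  0.3  ] 0.54
slice scene 0.18 [171.  57.  51.] 2314 [ 0.438  0.148 -1.129] 0.71
496.1933046479441
```

```bash
cat > m2.py <<'E'
from fit import *
def hull(m):
    m=cv2.morphologyEx(m.astype(np.uint8),cv2.MORPH_OPEN,np.ones((3,3)))
    c=np.vstack(cv2.findContours(m,cv2.RETR_EXTERNAL,cv2.CHAIN_APPROX_NONE)[0]);o=np.zeros(m.shape,np.uint8);cv2.fillConvexPoly(o,cv2.convexHull(c),1);return o.astype(np.float32)
def toaster(views):
    # box + lever knob: fit lever-inclusive by cutting mask: use opening to drop the knob
    out=[]
    for p,m in views:
        k=cv2.morphologyEx(np.maximum(m,mask(p,"lid") if len(nets.masks_of(p,"lid")) else 0).astype(np.uint8),cv2.MORPH_CLOSE,np.ones((9,9)))
        k=cv2.morphologyEx(k,cv2.MORPH_OPEN,np.ones((25,25)));out.append((p,hull(k)))
    return out
if __name__=="__main__":
    t=snapshot("top");s=snapshot("scene")
    V=toaster([(t,mask(t,"toaster")),(s,mask(s,"toaster"))])
    for n,v in(("both",V),("top",V[:1]),("scene",V[1:])): print("toaster",n,fit(v,[.54,.02,.1],(.17,.33,0,.185)))
    for n,p in(("top",t),("scene",s)):
        m=mask(p,"lid");
        if m is not None: print("lid",n,m.sum(),fit([(p,hull(m))],[.54,.06,.1],(.12,.218,.185,.191)))
        for r in nets.find_in(p,"collar_grip")[:2]: print(n,r,xy(p,r["uv"],.21))
    x=fit(V[:1],[.54,.02,.1],(.17,.33,0,.185))[0]
    im=cv2.resize(t["frame"][:,:,::-1],None,fx=4,fy=4,interpolation=cv2.INTER_CUBIC)
    P=box(*x,.17,.33,.185,.185)[[0,2,6,4]]
    c,sn=np.cos(x[2]),np.sin(x[2])
    cv2.polylines(im,[((px(t,P)+.5)*4-.5).astype(int)],True,(0,255,0),1)
    for u,v,z in((0,-.115,.215),(-.032,-.009,.185),(-.032,.099,.185),(.032,-.009,.185),(.032,.099,.185),(0,-.196,.165)):
        q=(px(t,[x[0]+c*u-sn*v,x[1]+sn*u+c*v,z])[0]+.5)*4-.5;cv2.circle(im,tuple(q.astype(int)),3,(255,255,0),-1)
    cv2.imwrite("pics/toast1.png",im[600:1000,660:1340])
E
python3 m2.py
```

```text
toaster both (array([0.54304048, 0.02042934, 0.10711156]), np.float64(0.1046290397644043))
toaster top (array([0.54268199, 0.02000767, 0.10027548]), np.float64(0.04989957809448242))
toaster scene (array([0.54290056, 0.0216343 , 0.11965959]), np.float64(0.05104982852935791))
lid top 4091.0 (array([0.53870709, 0.06085086, 0.13227349]), np.float64(0.019943416118621826))
top {'uv': [289.6, 195.3], 'confidence': 0.83} [ 0.55262119 -0.09420371  0.21      ]
top {'uv': [304.7, 132.9], 'confidence': 0.54} [ 0.71054618 -0.13396757  0.21      ]
lid scene 2300.0 (array([0.54037546, 0.05836325, 0.14087517]), np.float64(0.036853671073913574))
scene {'uv': [237.2, 201.9], 'confidence': 0.62} [ 0.5750892  -0.11058347  0.21      ]
scene {'uv': [126.4, 287.3], 'confidence': 0.42} [ 0.57442575 -0.40943181  0.21      ]
```

View pics/toast1.png

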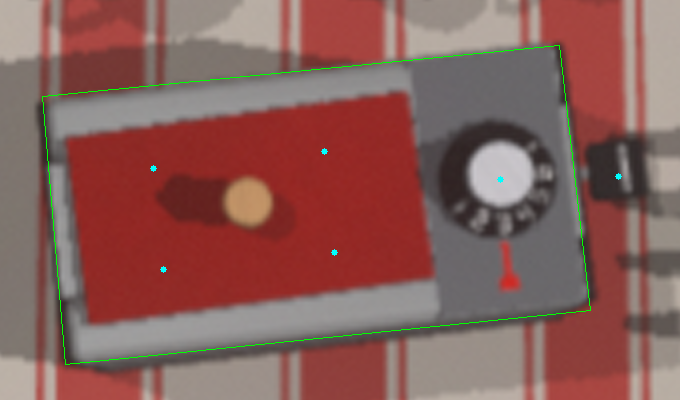

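```bash
cat > go.py <<'E'
import sys
from h import *
def go(x,y,z,yaw):
    o=telemetry.get_obs();p=o["tool_pos"];r=o["orientation"]
    from scipy.spatial.transform import Rotation as R
    d=R.from_euler("xyz",r,degrees=True).inv().apply(np.array([x,y,z])-p)
    s=-((yaw-r[2]+90)%180-90)
    n=int(np.ceil(np.linalg.norm(d)/.04));
    print("pos",np.round(p,4),"rpy",np.round(r,2),"t",round(o["clock"],1),"| total units",np.round(d/.2,3),"spin",round(s/90,3),"| rows>=",n,"spinrows>=",int(np.ceil(abs(s)/7.1)))
go(*map(float,sys.argv[1:5]))
E
python3 - <<'E'
from h import *
p=snapshot("top")
print("knob",xy(p,[(660+248+.5)/4-.5,(600+202+.5)/4-.5],.225),"collar",xy(p,[(660+501+.5)/4-.5,(600+173+.5)/4-.5],.215))
E
python3 go.py .54 .06 .47 -19
```

```text
knob [0.53899098 0.06089811 0.225     ] collar [ 0.55804316 -0.09447816  0.215     ]
pos [0.2205 0.6379 0.4047] rpy [-180.      0.    -19.07] t 3.0 | total units [ 2.454  2.209 -0.327] spin -0.001 | rows>= 17 spinrows>= 1
```

```bash
python3 -m creep '[[[0,0,-0.16,0,1],[0,0,-0.16,0,1],[0.14,0.125,0,0,1],[0.14,0.125,0,0,1],[0.14,0.125,0,0,1],[0.14,0.125,0,0,1],[0.14,0.125,0,0,1],[0.14,0.125,0,0,1]]]'; python3 -m creep '[[[0.14,0.125,0,0,1],[0.14,0.125,0,0,1],[0.14,0.125,0,0,1],[0.14,0.125,0,0,1],[0.14,0.125,0,0,1],[0.14,0.125,0,0,1],[0.14,0.125,0,0,1],[0.14,0.125,0,0,1]]]'; python3 go.py .539 .061 .376 -19
```

```text
clock: 3.62
tool_pos: [0.3308, 0.4395, 0.4689]
orientation: [-180.0, -0.0, -19.0]
force: [0.9, 0.2, 0.1]
opening: 0.0876
gripper_force: 0.0
clock: 4.28
tool_pos: [0.477, 0.1772, 0.4692]
orientation: [-179.9, -0.0, -19.1]
force: [-0.2, 1.7, -0.3]
opening: 0.0877
gripper_force: 0.0
pos [0.477  0.1772 0.4692] rpy [-1.7995e+02 -3.0000e-02 -1.9050e+01] t 4.3 | total units [0.482 0.449 0.466] spin -0.001 | rows>= 5 spinrows>= 1
```

```bash
python3 -m creep '[[[0.12,0.112,0,0,1],[0.12,0.112,0,0,1],[0.12,0.112,0,0,1],[0.122,0.113,0,0,1],[0,0,0,0,1],[0,0,0,0,1]]]'; python3 go.py .539 .061 .376 -19; python3 - <<'E'
from h import *
p=snapshot("scene");save(p,"s2",1.5)
E
```

```text
clock: 4.78
tool_pos: [0.5389, 0.0612, 0.4684]
orientation: [180.0, 0.0, -19.3]
force: [0.9, 0.0, 0.5]
opening: 0.0874
gripper_force: 0.0
pos [0.5389 0.0612 0.4684] rpy [ 1.7998e+02  2.0000e-02 -1.9260e+01] t 4.8 | total units [0.001 0.    0.462] spin -0.003 | rows>= 3 spinrows>= 1
```

View pics/s2.png

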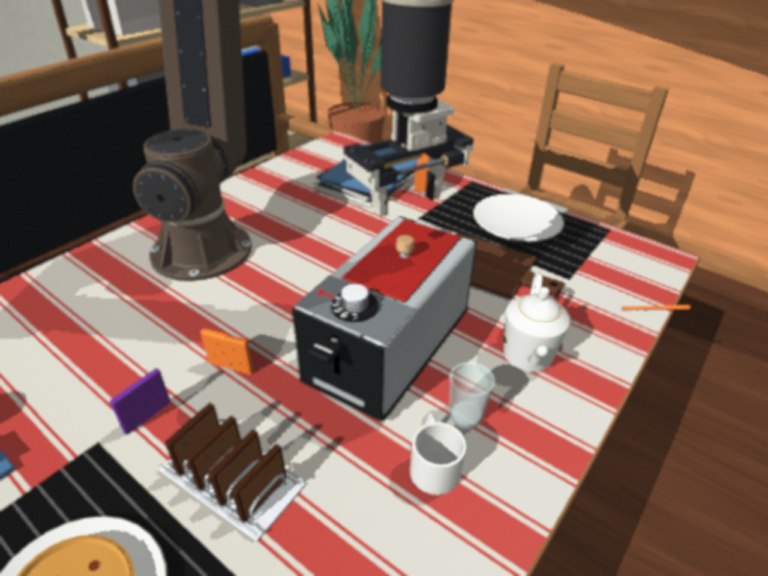

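The open fingers, at (378,195) and (460,155), hang over the knob at (405,242), and the lid hasn't been moved. I'll descend, close and lift.

```bash
python3 -m creep '[[[0,0,0.16,0,1],[0,0,0.16,0,1],[0,0,0.1,0,1],[0,0,0.042,0,1],[0,0,0,0,1]]]'; python3 -m creep '[[[0,0,0,0,0],[0,0,0,0,0],[0,0,0,0,0],[0,0,0,0,0],[0,0,0,0,0],[0,0,0,0,0],[0,0,0,0,0],[0,0,0,0,0]]]'; python3 -m creep '[[[0,0,-0.1,0,0],[0,0,-0.1,0,0],[0,0,-0.1,0,0],[0,0,-0.1,0,0],[0,0,-0.1,0,0],[0,0,0,0,0]]]'; python3 go.py .5245 .365 .46 -109;
```

```text
clock: 5.25
tool_pos: [0.5377, 0.0635, 0.3746]
orientation: [179.9, 0.1, -19.0]
force: [-0.9, 0.2, -0.1]
opening: 0.0877
gripper_force: 0.0
clock: 5.92
tool_pos: [0.5385, 0.0626, 0.3764]
orientation: [-180.0, -0.0, -19.1]
force: [-0.2, 0.5, -0.5]
opening: 0.0396
gripper_force: 0.0
clock: 6.42
tool_pos: [0.5391, 0.0626, 0.4806]
orientation: [-179.8, -0.3, -19.1]
force: [0.3, -0.5, 1.7]
opening: 0.0024
gripper_force: 0.0
pos [0.5391 0.0626 0.4806] rpy [-179.81   -0.31  -19.05] t 6.4 | total units [-0.563 -1.405  0.105] spin 0.999 | rows>= 8 spinrows>= 13
```

```bash
python3 -m creep '[[[0,0,0,0,0.65],[0,0,0,0,0.65],[0,0,0,0,0.65],[0,0,0,0,0.65],[0,0,0,0,0.65],[0,0,0,0,0.65],[0,0,0,0,0.65],[0,0,0,0,0.65]]]'; python3 - <<'E'
from h import *
for c in("scene","top"):
    p=snapshot(c);f=cv2.cvtColor(p["frame"],cv2.COLOR_RGB2HSV)
    save(p,"k"+c)
    for r in nets.landmark_of(p,"lid")[:2]: print(c,r,xy(p,r["uv"],.185))
    print(c,"knob at .539 .061 ->",px(p,[.539,.061,.225]), px(p,[.539,.061,.207]))
cv2.imwrite("pics/kc.png",cv2.resize(snapshot("scene")["frame"][100:230,190:350,::-1],None,fx=4,fy=4,interpolation=cv2.INTER_CUBIC))
E
```

```text
clock: 7.08
tool_pos: [0.5385, 0.0627, 0.4761]
orientation: [180.0, 0.0, -19.1]
force: [-0.3, -0.1, 0.7]
opening: 0.0499
gripper_force: 0.0
scene {'uv': [267.9, 168.4], 'confidence': 0.56} [0.52956235 0.06936173 0.185     ]
scene knob at .539 .061 -> [[269.54491724 158.25074702]] [[269.25930416 164.11309049]]
top {'uv': [225.3, 203.9], 'confidence': 0.78} [0.5338253  0.06555257 0.185     ]
top knob at .539 .061 -> [[226.58315965 200.12132348]] [[226.82862975 200.91446104]]
```

View pics/kc.png

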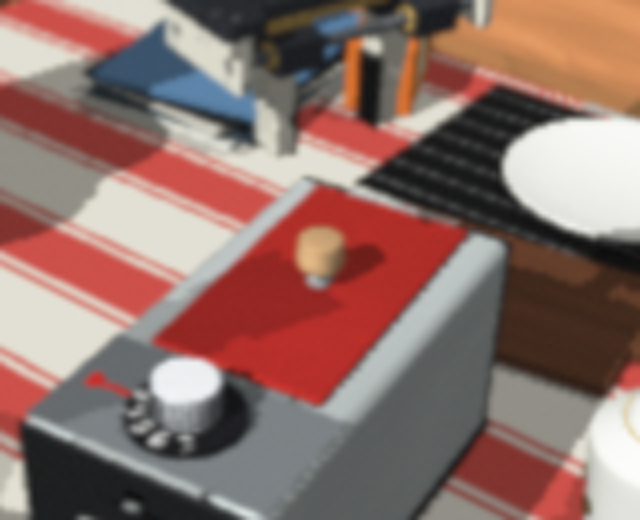

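The knob's top is at crop (320,238), which is (270,159) in the full picture, as predicted. The lid hasn't moved, and the fingers just hadn't had time to close.

```bash
python3 -m creep '[[[0,0,0.16,0,0.65],[0,0,0.16,0,0.65],[0,0,0.12,0,0.65],[0,0,0.06,0,0.65],[0,0,0,0,0.65]]]'; python3 -m creep '[[[0,0,0,0,0],[0,0,0,0,0],[0,0,0,0,0],[0,0,0,0,0],[0,0,0,0,0],[0,0,0,0,0],[0,0,0,0,0],[0,0,0,0,0]]]'
```

```text
clock: 7.75
tool_pos: [0.5376, 0.0624, 0.3731]
orientation: [179.8, 0.2, -19.1]
force: [-0.1, -0.7, -0.5]
opening: 0.0568
gripper_force: 0.0
clock: 8.42
tool_pos: [0.5386, 0.0626, 0.3773]
orientation: [-180.0, -0.1, -19.1]
force: [-1.2, 0.6, 6.8]
opening: 0.0291
gripper_force: 30.0
```

```bash
python3 -m creep '[[[0,0,-0.1,0,0],[0,0,-0.15,0,0],[0,0,-0.15,0,0],[0,0,-0.1,0,0],[0,0,0,0,0]]]';python3 go.py .526 .367 .46 -109;
```

```text
clock: 8.83
tool_pos: [0.5391, 0.0628, 0.4809]
orientation: [-179.8, -0.3, -19.0]
force: [-0.0, -0.2, -2.3]
opening: 0.0293
gripper_force: 30.0
pos [0.5391 0.0628 0.4809] rpy [-179.76   -0.33  -19.05] t 8.8 | total units [-0.559 -1.416  0.107] spin 0.999 | rows>= 8 spinrows>= 13
```

```bash
python3 -m creep '[[[-0.06,-0.16,0,0,0],[-0.06,-0.16,0,0,0],[-0.06,-0.16,0,0,0],[-0.06,-0.16,0,0,0],[-0.06,-0.16,0,0,0],[-0.06,-0.16,0,0,0],[-0.06,-0.16,0,0,0],[-0.06,-0.16,0,0,0]]]';python3 -m creep '[[[-0.08,-0.136,0,0,0],[0,0,0,0.077,0],[0,0,0,0.077,0],[0,0,0,0.077,0],[0,0,0,0.077,0],[0,0,0,0.077,0],[0,0,0,0.077,0],[0,0,0,0.077,0]]]';python3 -m creep '[[[0,0,0.1,0.077,0],[0,0,0.1,0.077,0],[0,0,0.1,0.077,0],[0,0,0.1,0.077,0],[0,0,0.1,0.077,0],[0,0,0.1,0.076,0],[0,0,0,0,0],[0,0,0,0,0]]]'; python3 go.py .526 .367 .215 -109
python3 - <<'E'
from h import *
p=snapshot("top");save(p,"b1");p=snapshot("scene");save(p,"b1s")
E
```

```text
clock: 9.5
tool_pos: [0.5307, 0.3378, 0.475]
orientation: [179.9, 0.1, -19.1]
force: [0.5, -0.2, -2.7]
opening: 0.0294
gripper_force: 30.0
clock: 10.17
tool_pos: [0.5249, 0.3671, 0.4747]
orientation: [179.9, -0.0, -67.9]
force: [0.6, 1.3, -2.4]
opening: 0.0292
gripper_force: 30.0
clock: 10.83
tool_pos: [0.5248, 0.3667, 0.3547]
orientation: [179.9, -0.2, -108.9]
force: [0.1, 0.2, -2.0]
opening: 0.0293
gripper_force: 30.0
pos [0.5248 0.3667 0.3547] rpy [ 179.92   -0.2  -108.86] t 10.8 | total units [-0.006 -0.006  0.698] spin 0.002 | rows>= 4 spinrows>= 1
```

View pics/b1s.png

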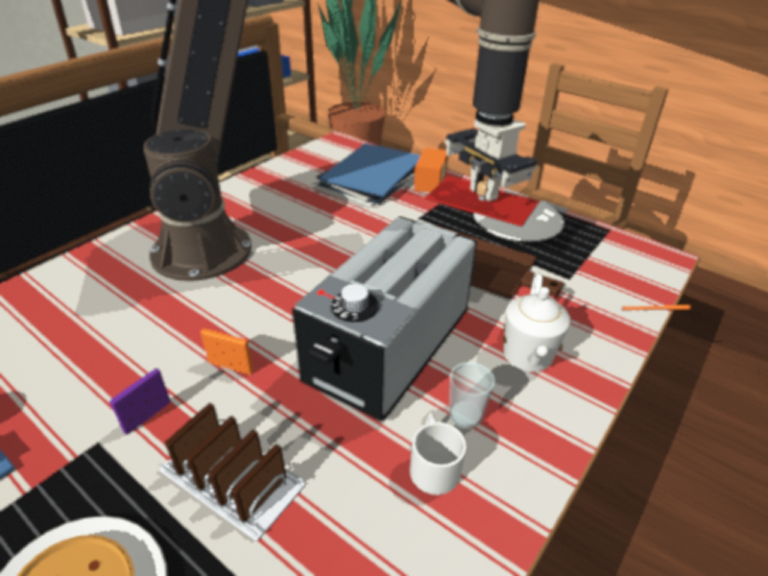

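The lid hangs level in the gripper at (485,198), above the board with its long side along the board. I'll lower it and release.

```bash
python3 -m creep '[[[0,0,0.15,0,0],[0,0,0.15,0,0],[0,0,0.15,0,0],[0,0,0.15,0,0],[0,0,0.08,0,0],[0,0,0.03,0,0],[0,0,0.02,0,0],[0,0,0.01,0,0]]]'; python3 -m creep '[[[0,0,0,0,0],[0,0,0,0,0]]]'
```

```text
clock: 11.6
tool_pos: [0.5257, 0.3676, 0.2095]
orientation: [-179.9, 0.1, -109.0]
force: [-0.2, 1.0, -2.0]
opening: 0.0291
gripper_force: 30.0
clock: 11.77
tool_pos: [0.5255, 0.3675, 0.2099]
orientation: [-179.9, 0.1, -109.0]
force: [-0.1, 0.3, -2.7]
opening: 0.0293
gripper_force: 30.0
```

```bash
python3 -m creep '[[[0,0,0.012,0,0],[0,0,0,0,0],[0,0,0,0,0.7],[0,0,0,0,0.7],[0,0,0,0,0.7],[0,0,0,0,0.7],[0,0,0,0,0.7],[0,0,0,0,0.7]]]'; python3 -m creep '[[[0,0,0,0,0.7],[0,0,-0.1,0,0.7],[0,0,-0.2,0,0.7],[0,0,-0.2,0,0.7],[0,0,-0.2,0,0.7],[0,0,-0.2,0,0.7],[0,0,-0.2,0,0.7],[0,0,-0.2,0,0.7]]]'; cat > m3.py <<'E'
from m2 import *
t=snapshot("top");s=snapshot("scene")
for n,p in(("top",t),("scene",s)):
    for q,z in(("lid",.015),("board",0),("slot0",.185),("collar_grip",.215),("lever_top",.165)):
        for r in nets.landmark_of(p,q)[:5 if q=="slot0" else 1]:
            if r["confidence"]>.4: print(n,q,np.round(r["uv"],1),round(r["confidence"],2),np.round(xy(p,r["uv"],z),3))
V=toaster([(t,mask(t,"toaster")),(s,mask(s,"toaster"))])
for n,v in(("both",V),("top",V[:1]),("scene",V[1:])): print("toaster",n,fit(v,[.54,.02,.1],(.17,.33,0,.185)))
im=cv2.resize(t["frame"][:,:,::-1],None,fx=4,fy=4,interpolation=cv2.INTER_CUBIC);cv2.imwrite("pics/toast2.png",im[600:1000,660:1340])
im=cv2.resize(t["frame"][:,:,::-1],None,fx=4,fy=4,interpolation=cv2.INTER_CUBIC);cv2.imwrite("pics/lid2.png",im[500:1080,260:960])
E
python3 m3.py
```

```text
clock: 12.43
tool_pos: [0.5251, 0.3669, 0.2058]
orientation: [180.0, -0.0, -109.1]
force: [-0.3, 0.7, -0.4]
opening: 0.0595
gripper_force: 0.0
clock: 13.1
tool_pos: [0.5247, 0.3665, 0.4682]
orientation: [-180.0, 0.0, -109.1]
force: [0.3, 0.3, 0.0]
opening: 0.0616
gripper_force: 0.0
top lid [123.3 214.4] 0.75 [0.521 0.362 0.015]
top slot0 [204.2 192.6] 0.81 [0.562 0.119 0.185]
top slot0 [249.1 211.7] 0.79 [0.514 0.006 0.185]
top slot0 [244.6 186.9] 0.65 [0.577 0.017 0.185]
top slot0 [205.7 216.4] 0.63 [0.502 0.115 0.185]
top collar_grip [290.1 193. ] 0.97 [ 0.558 -0.095  0.215]
top lever_top [317.3 191.2] 0.67 [ 0.569 -0.17   0.165]
scene lid [315.4 169.1] 0.97 [0.519 0.375 0.015]
scene board [315.5 174. ] 0.81 [0.525 0.369 0.   ]
scene slot0 [246.7 178.5] 0.94 [ 0.514 -0.001  0.185]
scene slot0 [289.2 166.1] 0.72 [0.567 0.114 0.185]
scene collar_grip [237.  190.3] 0.76 [ 0.552 -0.083  0.215]
scene lever_top [214.8 231.2] 0.7 [ 0.566 -0.178  0.165]
toaster both (array([0.5440301 , 0.02166234, 0.10160652]), np.float64(0.4433314800262451))
toaster top (array([0.54059198, 0.05322734, 0.08401124]), np.float64(0.3966052532196045))
toaster scene (array([0.54439144, 0.02130581, 0.1011011 ]), np.float64(0.040744662284851074))
```

View pics/toast2.png

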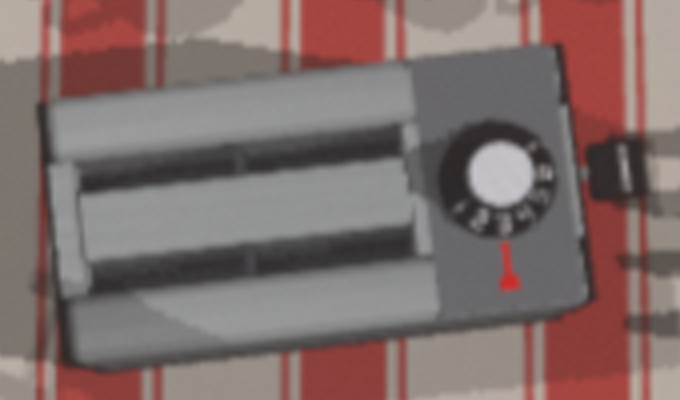

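The open bays are visible as dark bands from (80,177) to (405,138) and from (85,277) to (415,242), with dividers at x≈240 and 250. The collar centre is at (500,173). Next I'll refine the toaster pose from the slot mouths.

```bash
cat > m4.py <<'E'
from fit import *
from scipy.optimize import differential_evolution
from scipy.ndimage import map_coordinates
t=snapshot("top");g=cv2.cvtColor(t["frame"],cv2.COLOR_RGB2GRAY).astype(float)
us=np.linspace(-.02,.02,41);vs=np.linspace(-.056,.146,60)
T=np.array([[u,v] for s in(-.032,.032) for u in s+us for v in vs])
inn=np.array([abs(u)<.010 for s in(0,1) for u in us for v in vs])
ev=np.linspace(-.012,.012,25)
def world(q,T,z):
    c,s=np.cos(q[2]),np.sin(q[2]);return np.c_[q[0]+c*T[:,0]-s*T[:,1],q[1]+s*T[:,0]+c*T[:,1],np.full(len(T),z)]
E1=np.array([[s+w,v] for s in(-.032,.032) for w in(-.006,-.003,0,.003,.006) for v in -.06+ev]);e1=np.array([e>0 for _ in range(10) for e in ev])
E2=np.array([[s+w,v] for s in(-.032,.032) for w in(-.006,-.003,0,.003,.006) for v in .15+ev]);e2=np.array([e<0 for _ in range(10) for e in ev])
def samp(q,T): 
    uv=px(t,world(q,T,.185));return map_coordinates(g,[uv[:,1],uv[:,0]],order=1)
def cost(q):
    a=samp(q,T);b=samp(q,E1);c=samp(q,E2)
    return a[inn].mean()-a[~inn].mean()+.3*(b[e1].mean()-b[~e1].mean()+c[e2].mean()-c[~e2].mean())
r=differential_evolution(cost,[(.53,.56),(.005,.035),(.07,.15)],seed=1,tol=1e-6)
print(np.round(r.x,4),r.fun)
q=r.x
a=samp(q,T).reshape(2,41,60).mean(2);print(np.round(a).astype(int).tolist())
print("collar pred",world(q,np.array([[0,-.115]]),.215))
for q in([.545,.020,.111],[.5455,.0185,.111]):print(cost(q))
E
python3 m4.py
```

```text
[0.5434 0.0196 0.1228] -102.09904563329127
[[140, 139, 137, 134, 131, 126, 120, 113, 105, 95, 84, 74, 65, 60, 57, 56, 55, 54, 54, 54, 55, 56, 58, 60, 62, 64, 67, 70, 74, 80, 89, 100, 113, 125, 135, 142, 146, 148, 149, 149, 149], [148, 147, 147, 146, 146, 145, 143, 138, 131, 119, 105, 90, 76, 65, 59, 56, 54, 53, 53, 54, 56, 58, 62, 65, 68, 71, 74, 76, 79, 83, 89, 97, 106, 115, 123, 129, 134, 138, 141, 145, 148]]
collar pred [[ 0.55751258 -0.0944985   0.215     ]]
-95.78797696800339
-92.68696086499611
```

View pics/lid2.png

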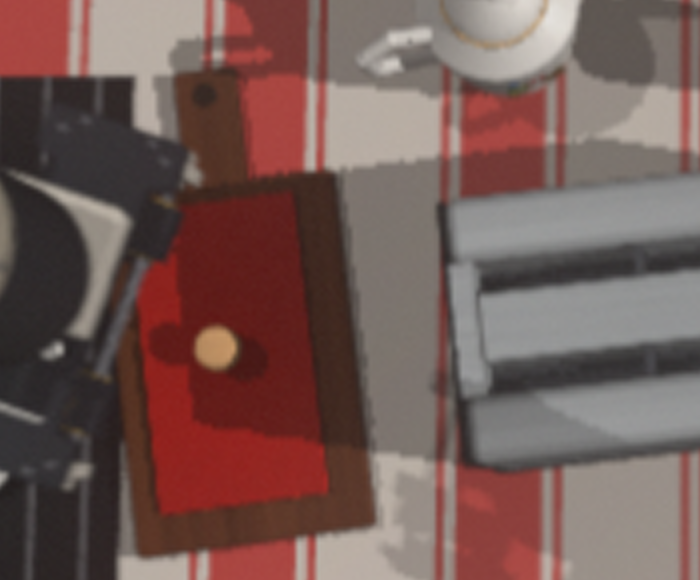

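The lid lies flat on the board with its knob at (216,348), near the board's middle. The toaster pose is consistent with the collar. Now for the slices, starting with the rack's low-x end.

```bash
python3 -m creep '[[[0,0,-0.02,-0.067,0.27],[0,0,-0.02,-0.067,0.27],[0,0,0,-0.067,0.27],[0,0,0,-0.066,0.27],[0,0,0,0,0.27]]]'; python3 go.py .463 -.3575 .475 -85.1
```

```text
clock: 14.47
tool_pos: [0.5251, 0.367, 0.474]
orientation: [-180.0, 0.0, -84.8]
force: [0.1, -0.4, 0.9]
opening: 0.0335
gripper_force: 0.0
pos [0.5251 0.367  0.474 ] rpy [-1.7999e+02  1.0000e-02 -8.4770e+01] t 14.5 | total units [ 3.579  0.639 -0.006] spin 0.004 | rows>= 19 spinrows>= 1
```

```bash
python3 -m creep '[[[0.18,0.032,0,0,0.27],[0.18,0.032,0,0,0.27],[0.18,0.032,0,0,0.27],[0.18,0.032,0,0,0.27],[0.18,0.032,0,0,0.27],[0.18,0.032,0,0,0.27],[0.18,0.032,0,0,0.27],[0.18,0.032,0,0,0.27]]]'; python3 -m creep '[[[0.18,0.032,0,0,0.27],[0.18,0.032,0,0,0.27],[0.18,0.032,0,0,0.27],[0.18,0.032,0,0,0.27],[0.18,0.032,0,0,0.27],[0.18,0.032,0,0,0.27],[0.18,0.032,0,0,0.27],[0.18,0.032,0,0,0.27]]]'
cat > sl.py <<'E'
from fit import *
t=snapshot("top");s=snapshot("scene")
for n,p in(("top",t),("scene",s)):
    for c,col,m in slices(p):
        if c<.3 or col[0]>130 or col[2]>col[0]: continue
        x,f=fit([(p,m.astype(np.float32))],list(xy(p,[np.nonzero(m)[1].mean(),np.nonzero(m)[0].mean()],.05)[:2])+[.085],(.013,.09,.006,.086))
        if f<.4: print(n,c,m.sum(),np.round(x,4),round(f,2))
E
python3 sl.py; python3 go.py .463 -.3575 .475 -85.1
```

```text
clock: 15.13
tool_pos: [0.4983, 0.0739, 0.4742]
orientation: [-180.0, 0.0, -85.2]
force: [1.5, -1.1, -0.6]
opening: 0.0237
gripper_force: 0.0
clock: 15.8
tool_pos: [0.4722, -0.2175, 0.4742]
orientation: [-180.0, -0.0, -85.3]
force: [1.2, -0.5, 0.3]
opening: 0.0239
gripper_force: 0.0
scene 0.82 750 [ 0.5475 -0.3494  0.2136] 0.29
scene 0.7 839 [ 0.5061 -0.3533  0.1266] 0.25
scene 0.65 739 [ 0.4605 -0.3571  0.1782] 0.32
scene 0.59 997 [ 0.5944 -0.3467  0.1065] 0.1
pos [ 0.4725 -0.2168  0.4737] rpy [ 1.7998e+02  1.0000e-02 -8.5360e+01] t 16.0 | total units [ 0.697  0.104 -0.007] spin -0.003 | rows>= 4 spinrows>= 1
```

```bash
python3 -m creep '[[[0.17,0.026,0,0,0.27],[0.17,0.026,0,0,0.27],[0.17,0.026,0,0,0.27],[0.17,0.026,0,0,0.27],[0.015,0,0.2,0,0.27],[0,0,0.2,0,0.27],[0,0,0.2,0,0.27],[0,0,0.2,0,0.27]]]'; python3 -m creep '[[[0,0,0,0,0.27],[0,0,0,0,0.27]]]'; python3 go.py .4625 -.357 .237 -85.1; python3 - <<'E'
from h import *
p=snapshot("scene");cv2.imwrite("pics/g1.png",cv2.resize(p["frame"][180:360,70:250,::-1],None,fx=3.3,fy=3.3,interpolation=cv2.INTER_CUBIC))
E
```

```text
clock: 16.67
tool_pos: [0.4644, -0.355, 0.3127]
orientation: [-179.9, -0.0, -85.1]
force: [0.5, -0.5, -0.5]
opening: 0.0235
gripper_force: 0.0
clock: 16.83
tool_pos: [0.4645, -0.355, 0.313]
orientation: [179.8, 0.1, -85.0]
force: [0.2, -1.0, 0.4]
opening: 0.0236
gripper_force: 0.0
pos [ 0.4645 -0.355   0.313 ] rpy [ 1.7977e+02  8.0000e-02 -8.5010e+01] t 16.8 | total units [0.009 0.009 0.38 ] spin 0.001 | rows>= 2 spinrows>= 1
```

View pics/g1.png

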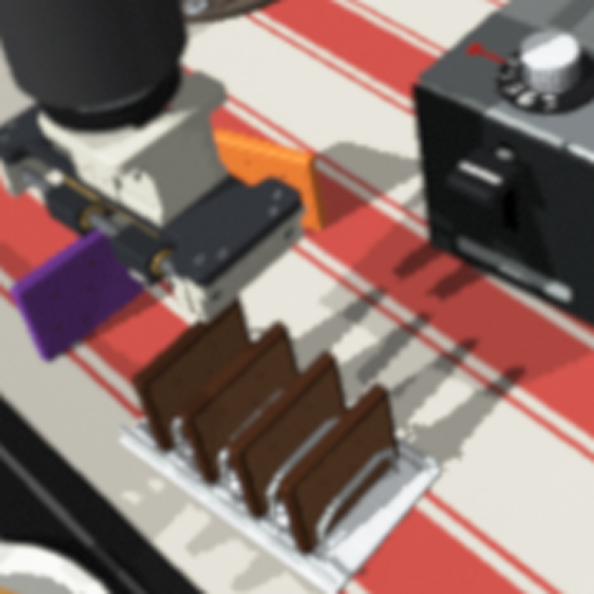

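The gripper hangs over the low-x slice, with a finger at (205,295). The four slices stand in the rack undisturbed.

```bash
python3 -m creep '[[[0.009,0.009,0.15,0,0.27],[0,0,0.15,0,0.27],[0,0,0.08,0,0.27],[0,0,0,0,0.27],[0,0,0,0,0],[0,0,0,0,0],[0,0,0,0,0],[0,0,0,0,0]]]'; python3 go.py .4625 -.357 .237 -85.1; python3 -m creep '[[[0,0,-0.1,0,0],[0,0,-0.2,0,0],[0,0,-0.2,0,0],[0,0,-0.2,0,0],[0,0,-0.2,0,0],[0,0,-0.2,0,0],[0,0,-0.1,0,0],[0,0,0,0,0]]]'; python3 go.py .4995 .114 .475 -83
```

```text
clock: 17.55
tool_pos: [0.4635, -0.3583, 0.2407]
orientation: [-179.8, -0.1, -85.0]
force: [-2.0, 1.2, 8.1]
opening: 0.0128
gripper_force: 29.9
pos [ 0.4635 -0.3583  0.2407] rpy [-1.798e+02 -1.300e-01 -8.500e+01] t 17.6 | total units [-0.007  0.005  0.018] spin 0.001 | rows>= 1 spinrows>= 1
clock: 18.22
tool_pos: [0.4626, -0.3584, 0.4859]
orientation: [-179.4, -0.4, -85.0]
force: [0.7, -0.5, 0.6]
opening: 0.0127
gripper_force: 30.0
pos [ 0.4626 -0.3584  0.4859] rpy [-179.42   -0.37  -85.02] t 18.2 | total units [-2.337 -0.388  0.043] spin -0.022 | rows>= 12 spinrows>= 1
```

```bash
python3 -m creep '[[[0,0,0,-0.022,0],[-0.19,-0.033,0,0,0],[-0.19,-0.033,0,0,0],[-0.19,-0.033,0,0,0],[-0.19,-0.033,0,0,0],[-0.19,-0.033,0,0,0],[-0.19,-0.033,0,0,0],[-0.19,-0.033,0,0,0]]]'; python3 -m creep '[[[-0.19,-0.033,0,0,0],[-0.19,-0.033,0,0,0],[-0.19,-0.033,0,0,0],[-0.19,-0.033,0,0,0],[-0.19,-0.033,0,0,0],[0,0,0,0,0],[0,0,0,0,0]]]';python3 go.py .4995 .114 .44 -83
```

```text
clock: 18.88
tool_pos: [0.4755, -0.0867, 0.479]
orientation: [-179.9, 0.0, -83.1]
force: [0.8, -1.1, -2.0]
opening: 0.0131
gripper_force: 30.0
clock: 19.47
tool_pos: [0.4857, 0.1061, 0.4784]
orientation: [-180.0, 0.0, -82.9]
force: [-0.4, -0.1, -0.1]
opening: 0.0127
gripper_force: 30.0
pos [0.4857 0.1061 0.4784] rpy [-1.7996e+02  3.0000e-02 -8.2860e+01] t 19.5 | total units [-0.031 -0.073  0.192] spin 0.002 | rows>= 2 spinrows>= 1
```

```bash
python3 -m creep '[[[-0.031,-0.073,0.1,0,0],[0,0,0.07,0,0],[0,0,0,0,0],[0,0,0,0,0]]]';python3 go.py .4995 .114 .373 -83; cat > held.py <<'E'
from m2 import *
# fit the held slice in both views; tell it relative to TCP
o=telemetry.get_obs();P=o["tool_pos"];zt=P[2]-.159+.0085
for n in("scene","top"):
    p=snapshot(n)
    for r in nets.masks_of(p,"slice0"):
        m=r["region"];uv=np.array([np.nonzero(m)[1].mean(),np.nonzero(m)[0].mean()])
        e=np.linalg.norm(uv-px(p,[P[0],P[1],zt-.04])[0])
        if e<15:
            x,f=fit([(p,m.astype(np.float32))],[P[0],P[1],.12],(.013,.09,zt-.08,zt));print(n,round(r["confidence"],2),m.sum(),np.round(x,4),"rel",np.round(x[:2]-P[:2],4),round(f,2))
p=snapshot("scene");cv2.imwrite("pics/h1.png",cv2.resize(p["frame"][80:230,170:350,::-1],None,fx=4,fy=4,interpolation=cv2.INTER_CUBIC))
E
python3 held.py
```

```text
clock: 19.8
tool_pos: [0.4996, 0.1112, 0.444]
orientation: [179.9, -0.0, -83.1]
force: [0.7, 0.8, -0.2]
opening: 0.0133
gripper_force: 30.0
pos [0.4996 0.1112 0.444 ] rpy [ 1.7995e+02 -4.0000e-02 -8.3120e+01] t 19.8 | total units [-0.014 -0.001  0.355] spin -0.001 | rows>= 2 spinrows>= 1
```

View pics/h1.png

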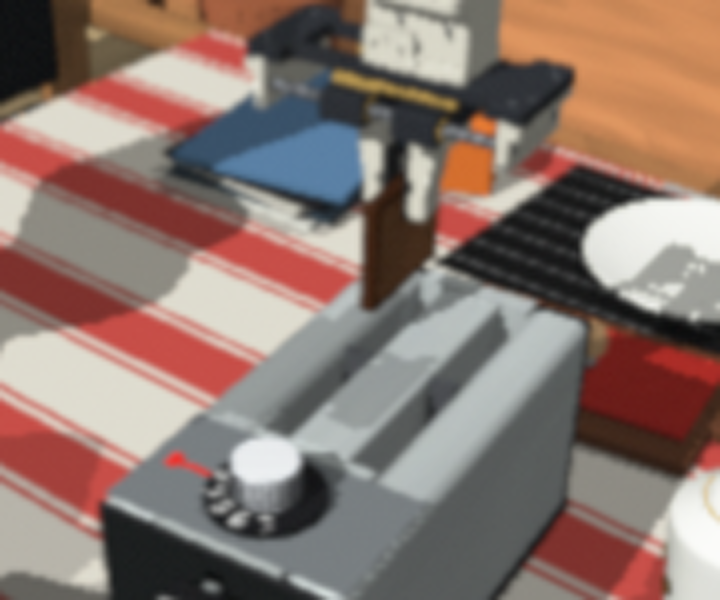

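The slice hangs upright above the low-x slot's far bay. Its near bottom corner is at (375,305) and the divider is at (350,360). I'll insert it gently.

```bash
python3 -m creep '[[[-0.014,0,0.08,0,0],[0,0,0.05,0,0],[0,0,0.04,0,0],[0,0,0.03,0,0],[0,0,0,0,0]]]';python3 go.py .4995 .114 .373 -83; python3 -m creep '[[[0,0,0.03,0,0],[0,0,0.03,0,0],[0,0,0.03,0,0],[0,0,0.03,0,0],[0,0,0,0,0]]]';python3 go.py .4995 .114 .373 -83; 
```

```text
clock: 20.47
tool_pos: [0.4992, 0.1148, 0.4025]
orientation: [179.9, -0.0, -83.1]
force: [-0.9, -0.3, -0.9]
opening: 0.0127
gripper_force: 30.0
pos [0.4992 0.1148 0.4025] rpy [ 1.7988e+02 -4.0000e-02 -8.3070e+01] t 20.5 | total units [ 0.004 -0.001  0.148] spin -0.001 | rows>= 1 spinrows>= 1
clock: 20.88
tool_pos: [0.4991, 0.1148, 0.3784]
orientation: [179.9, -0.0, -83.1]
force: [-1.0, 0.1, -1.2]
opening: 0.0126
gripper_force: 30.0
pos [0.4991 0.1148 0.3784] rpy [ 1.7988e+02 -3.0000e-02 -8.3070e+01] t 20.9 | total units [ 0.004 -0.001  0.027] spin -0.001 | rows>= 1 spinrows>= 1
```

```bash
python3 -m creep '[[[0,0,0.018,0,0],[0,0,0,0,0],[0,0,0,0,0.27],[0,0,0,0,0.27],[0,0,0,0,0.27],[0,0,0,0,0.27],[0,0,-0.1,0,0.27],[0,0,-0.2,0,0.27]]]'; python3 -m creep '[[[0,0,-0.2,0.023,0.27],[0,0,0,0,0.27],[0,0,0,0,0.27]]]'; python3 go.py .506 -.3545 .475 -85.1; python3 sl.py
```

```text
clock: 21.55
tool_pos: [0.4984, 0.1146, 0.4327]
orientation: [179.5, -0.1, -83.1]
force: [1.1, 1.1, -0.6]
opening: 0.0237
gripper_force: 0.0
clock: 21.8
tool_pos: [0.4998, 0.1151, 0.4792]
orientation: [-179.7, 0.1, -85.1]
force: [0.4, 0.5, -1.3]
opening: 0.0237
gripper_force: 0.0
pos [0.4998 0.1151 0.4792] rpy [-1.7971e+02  1.4000e-01 -8.5130e+01] t 21.8 | total units [2.342 0.168 0.014] spin -0.0 | rows>= 12 spinrows>= 1
top 0.69 233 [ 0.5935 -0.3478  0.1067] 0.18
top 0.65 205 [ 0.5081 -0.355   0.1087] 0.16
top 0.57 216 [ 0.5497 -0.3527  0.1164] 0.17
scene 0.89 937 [ 0.5947 -0.3465  0.1303] 0.14
scene 0.68 304 [0.3697 0.3028 0.005 ] 0.26
scene 0.61 886 [ 0.5042 -0.3536  0.1169] 0.23
scene 0.58 735 [ 0.5497 -0.3502  0.19  ] 0.31
```

```bash
python3 -m creep '[[[0.18,0.013,0,0,0.27],[0.18,0.013,0,0,0.27],[0.18,0.013,0,0,0.27],[0.18,0.013,0,0,0.27],[0.18,0.013,0,0,0.27],[0.18,0.013,0,0,0.27],[0.18,0.013,0,0,0.27],[0.18,0.013,0,0,0.27]]]'; python3 -m creep '[[[0.18,0.013,0,0,0.27],[0.18,0.013,0,0,0.27],[0.18,0.013,0,0,0.27],[0.18,0.013,0,0,0.27],[0.18,0.013,0,0,0.27],[0,0,0.2,0,0.27],[0,0,0.2,0,0.27],[0,0,0.2,0,0.27]]]';  python3 -m creep '[[[0,0,0,0,0.27],[0,0,0,0,0.27]]]'; python3 go.py .506 -.3545 .238 -85.1
```

```text
clock: 22.67
tool_pos: [0.5028, -0.1755, 0.4753]
orientation: [179.9, 0.0, -85.1]
force: [0.8, 0.7, 0.1]
opening: 0.0239
gripper_force: 0.0
clock: 23.33
tool_pos: [0.5048, -0.3551, 0.3538]
orientation: [180.0, 0.0, -85.2]
force: [0.8, -0.4, -1.0]
opening: 0.0237
gripper_force: 0.0
clock: 23.5
tool_pos: [0.5051, -0.3542, 0.3541]
orientation: [179.7, 0.1, -85.1]
force: [0.9, -0.8, 2.3]
opening: 0.0238
gripper_force: 0.0
pos [ 0.5051 -0.3542  0.3541] rpy [ 1.7966e+02  1.1000e-01 -8.5120e+01] t 23.5 | total units [ 0.003 -0.008  0.581] spin -0.0 | rows>= 3 spinrows>= 1
```

```bash
python3 -m creep '[[[0.003,-0.008,0.18,0,0.27],[0,0,0.18,0,0.27],[0,0,0.15,0,0.27],[0,0,0.07,0,0.27],[0,0,0,0,0.27],[0,0,0,0,0],[0,0,0,0,0],[0,0,0,0,0]]]'; python3 -m creep '[[[0,0,0,0,0],[0,0,0,0,0]]]';python3 go.py .506 -.3545 .238 -85.1; python3 -m creep '[[[0,0,-0.1,0,0],[0,0,-0.2,0,0],[0,0,-0.2,0,0],[0,0,-0.2,0,0],[0,0,-0.2,0,0],[0,0,-0.2,0,0],[0,0,-0.1,0,0],[0,0,0,-0.023,0]]]'; python3 go.py .563 .1218 .475 -83
```

```text
clock: 24.17
tool_pos: [0.5081, -0.355, 0.243]
orientation: [-179.8, -0.1, -85.1]
force: [-1.2, -0.5, 4.3]
opening: 0.0128
gripper_force: 29.9
clock: 24.33
tool_pos: [0.508, -0.3551, 0.2431]
orientation: [-179.8, -0.1, -85.1]
force: [-2.2, 0.8, 7.5]
opening: 0.0129
gripper_force: 29.9
pos [ 0.508  -0.3551  0.2431] rpy [-1.7981e+02 -1.2000e-01 -8.5090e+01] t 24.3 | total units [-0.004  0.01   0.025] spin 0.0 | rows>= 1 spinrows>= 1
clock: 25.0
tool_pos: [0.5072, -0.3551, 0.4887]
orientation: [-179.4, -0.4, -83.1]
force: [-0.1, -1.2, -1.3]
opening: 0.0124
gripper_force: 29.9
pos [ 0.5072 -0.3551  0.4887] rpy [-179.41   -0.38  -83.06] t 25.0 | total units [-2.334 -0.564  0.058] spin -0.001 | rows>= 13 spinrows>= 1
```

```bash
python3 -m creep '[[[-0.18,-0.043,0,0,0],[-0.18,-0.043,0,0,0],[-0.18,-0.043,0,0,0],[-0.18,-0.043,0,0,0],[-0.18,-0.043,0,0,0],[-0.18,-0.043,0,0,0],[-0.18,-0.043,0,0,0],[-0.18,-0.043,0,0,0]]]'; python3 -m creep '[[[-0.18,-0.043,0,0,0],[-0.18,-0.043,0,0,0],[-0.18,-0.043,0,0,0],[-0.18,-0.043,0,0,0],[-0.17,-0.043,0,0,0],[0,0,0.05,0,0],[0,0,0,0,0],[0,0,0,0,0]]]';python3 go.py .563 .1218 .44 -83
```

```text
clock: 25.67
tool_pos: [0.5401, -0.0588, 0.482]
orientation: [-179.8, 0.0, -83.1]
force: [0.6, -0.4, -1.1]
opening: 0.0125
gripper_force: 29.9
clock: 26.33
tool_pos: [0.5615, 0.1215, 0.4707]
orientation: [180.0, -0.0, -83.0]
force: [-0.2, -0.4, -1.0]
opening: 0.013
gripper_force: 29.9
pos [0.5615 0.1215 0.4707] rpy [180.    -0.   -83.01] t 26.3 | total units [-0.001 -0.008  0.154] spin -0.0 | rows>= 1 spinrows>= 1
```

```bash
python3 -m creep '[[[0,-0.008,0.12,0,0],[0,0,0.08,0,0],[0,0,0.02,0,0],[0,0,0,0,0],[0,0,0,0,0]]]';python3 go.py .563 .1218 .377 -83; python3 -m creep '[[[0,0,0.04,0,0],[0,0,0.04,0,0],[0,0,0.03,0,0],[0,0,0,0,0]]]';python3 go.py .563 .1218 .377 -83
```

```text
clock: 26.75
tool_pos: [0.5637, 0.1208, 0.4277]
orientation: [-179.9, -0.0, -83.1]
force: [-0.3, -0.6, 0.4]
opening: 0.0123
gripper_force: 29.9
pos [0.5637 0.1208 0.4277] rpy [-179.92   -0.    -83.11] t 26.8 | total units [-0.005  0.003  0.253] spin -0.001 | rows>= 2 spinrows>= 1
clock: 27.08
tool_pos: [0.563, 0.1215, 0.4026]
orientation: [179.9, -0.0, -83.1]
force: [-1.0, 0.2, -0.6]
opening: 0.0129
gripper_force: 29.9
pos [0.563  0.1215 0.4026] rpy [ 1.7987e+02 -3.0000e-02 -8.3070e+01] t 27.1 | total units [-0.002 -0.     0.128] spin -0.001 | rows>= 1 spinrows>= 1
```

```bash
python3 -m creep '[[[0,0,0.04,0,0],[0,0,0.04,0,0],[0,0,0.03,0,0],[0,0,0.015,0,0],[0,0,0,0,0]]]';python3 go.py .563 .1218 .377 -83;  python3 -m creep '[[[0,0,0,0,0.27],[0,0,0,0,0.27],[0,0,0,0,0.27],[0,0,0,0,0.27],[0,0,-0.1,0,0.27],[0,0,-0.2,0,0.27],[0,0,-0.2,0.023,0.27],[0,0,0,0,0.27]]]'; python3 go.py .55 -.3515 .475 -85.1; python3 sl.py
```

```text
clock: 27.5
tool_pos: [0.5633, 0.1216, 0.3781]
orientation: [179.9, -0.0, -83.1]
force: [-0.3, 0.4, -1.1]
opening: 0.0125
gripper_force: 29.9
pos [0.5633 0.1216 0.3781] rpy [ 1.799e+02 -3.000e-02 -8.306e+01] t 27.5 | total units [-0.001  0.001  0.005] spin -0.001 | rows>= 1 spinrows>= 1
clock: 28.17
tool_pos: [0.5647, 0.1215, 0.4883]
orientation: [-179.3, 0.1, -85.2]
force: [1.6, 0.1, 2.0]
opening: 0.0238
gripper_force: 0.0
pos [0.5647 0.1215 0.4883] rpy [-1.7929e+02  1.3000e-01 -8.5190e+01] t 28.2 | total units [2.351 0.272 0.058] spin -0.001 | rows>= 12 spinrows>= 1
top 0.58 276 [ 0.5936 -0.3462  0.0926] 0.13
top 0.47 215 [ 0.5489 -0.3459  0.1007] 0.18
scene 0.98 863 [ 0.5946 -0.3466  0.1344] 0.2
scene 0.65 309 [ 0.365   0.3095 -0.0289] 0.28
scene 0.61 785 [ 0.5497 -0.3504  0.1645] 0.27
scene 0.51 323 [0.4515 0.3131 0.0252] 0.17
```

```bash
python3 -m creep '[[[0.18,0.021,0,0,0.27],[0.18,0.021,0,0,0.27],[0.18,0.021,0,0,0.27],[0.18,0.021,0,0,0.27],[0.18,0.021,0,0,0.27],[0.18,0.021,0,0,0.27],[0.18,0.021,0,0,0.27],[0.18,0.021,0,0,0.27]]]'; python3 -m creep '[[[0.18,0.021,0,0,0.27],[0.18,0.021,0,0,0.27],[0.18,0.021,0,0,0.27],[0.18,0.021,0,0,0.27],[0.18,0.021,0,0,0.27],[0,0,0.2,0,0.27],[0,0,0.2,0,0.27],[0,0,0.2,0,0.27]]]';  python3 -m creep '[[[0,0,0,0,0.27],[0,0,0,0,0.27]]]'; python3 go.py .55 -.3505 .241 -85.1
```

```text
clock: 29.03
tool_pos: [0.5539, -0.1699, 0.478]
orientation: [179.9, 0.0, -85.1]
force: [0.9, 0.2, -0.9]
opening: 0.0236
gripper_force: 0.0
clock: 29.7
tool_pos: [0.5478, -0.3502, 0.3566]
orientation: [180.0, 0.0, -85.2]
force: [0.7, -0.3, 0.4]
opening: 0.0239
gripper_force: 0.0
clock: 29.87
tool_pos: [0.5482, -0.3493, 0.3568]
orientation: [179.6, 0.1, -85.1]
force: [0.7, -1.0, 2.4]
opening: 0.0238
gripper_force: 0.0
pos [ 0.5482 -0.3493  0.3568] rpy [ 1.7964e+02  1.2000e-01 -8.5120e+01] t 29.9 | total units [ 0.008 -0.012  0.579] spin -0.0 | rows>= 3 spinrows>= 1
```

```bash
python3 -m creep '[[[0.006,-0.01,0.18,0,0.27],[0,0,0.18,0,0.27],[0,0,0.15,0,0.27],[0,0,0.07,0,0.27],[0,0,0,0,0.27],[0,0,0,0,0],[0,0,0,0,0],[0,0,0,0,0]]]'; python3 -m creep '[[[0,0,0,0,0],[0,0,0,0,0]]]';python3 go.py .55 -.3505 .241 -85.1; python3 -m creep '[[[0,0,-0.1,0,0],[0,0,-0.2,0,0],[0,0,-0.2,0,0],[0,0,-0.2,0,0],[0,0,-0.2,0,0],[0,0,-0.2,0,0],[0,0,-0.1,0,0],[0,0,0,-0.023,0]]]'; python3 go.py .5127 .0068 .475 -83
```

```text
clock: 30.53
tool_pos: [0.5519, -0.3507, 0.2464]
orientation: [-179.8, -0.1, -85.1]
force: [-0.9, -0.4, 5.8]
opening: 0.0127
gripper_force: 29.8
clock: 30.7
tool_pos: [0.5518, -0.3508, 0.2464]
orientation: [-179.8, -0.1, -85.1]
force: [-1.1, 0.5, 6.5]
opening: 0.0129
gripper_force: 29.8
pos [ 0.5518 -0.3508  0.2464] rpy [-1.7978e+02 -1.3000e-01 -8.5090e+01] t 30.7 | total units [-0.002  0.009  0.027] spin 0.0 | rows>= 1 spinrows>= 1
clock: 31.37
tool_pos: [0.5508, -0.3507, 0.4921]
orientation: [-179.4, -0.4, -83.1]
force: [0.3, -0.7, -0.2]
opening: 0.0128
gripper_force: 29.9
pos [ 0.5508 -0.3507  0.4921] rpy [-179.39   -0.38  -83.06] t 31.4 | total units [-1.798 -0.026  0.074] spin -0.001 | rows>= 9 spinrows>= 1
```

```bash
python3 -m creep '[[[-0.18,-0.003,0,0,0],[-0.18,-0.003,0,0,0],[-0.18,-0.003,0,0,0],[-0.18,-0.003,0,0,0],[-0.18,-0.003,0,0,0],[-0.18,-0.003,0,0,0],[-0.18,-0.003,0,0,0],[-0.18,-0.003,0,0,0]]]'; python3 -m creep '[[[-0.18,-0.002,0,0,0],[-0.178,-0.002,0,0,0],[0,0,0.05,0,0],[0,0,0,0,0],[0,0,0,0,0],[0,0,0,0,0]]]';python3 go.py .5127 .0068 .431 -83
```

```text
clock: 32.03
tool_pos: [0.5199, -0.0624, 0.485]
orientation: [-179.8, 0.0, -83.1]
force: [1.5, 0.4, -0.7]
opening: 0.0131
gripper_force: 29.9
clock: 32.53
tool_pos: [0.5129, 0.0066, 0.4742]
orientation: [-179.9, -0.0, -83.1]
force: [-0.1, 0.2, -0.5]
opening: 0.0127
gripper_force: 29.9
pos [0.5129 0.0066 0.4742] rpy [-179.93   -0.    -83.09] t 32.5 | total units [-0.001  0.001  0.216] spin -0.001 | rows>= 2 spinrows>= 1
```

```bash
python3 -m creep '[[[0,0,0.12,0,0],[0,0,0.08,0,0],[0,0,0.02,0,0],[0,0,0,0,0]]]';python3 go.py .5127 .0068 .3805 -83; python3 -m creep '[[[0,0,0.04,0,0],[0,0,0.04,0,0],[0,0,0.03,0,0],[0,0,0,0,0]]]';python3 go.py .5127 .0068 .3805 -83
```

```text
clock: 32.87
tool_pos: [0.5129, 0.0062, 0.4287]
orientation: [179.9, -0.0, -83.2]
force: [0.2, 0.3, -0.4]
opening: 0.0128
gripper_force: 29.9
pos [0.5129 0.0062 0.4287] rpy [ 1.7989e+02 -4.0000e-02 -8.3160e+01] t 32.9 | total units [-0.003  0.     0.241] spin -0.002 | rows>= 2 spinrows>= 1
clock: 33.2
tool_pos: [0.5127, 0.0071, 0.406]
orientation: [179.9, -0.0, -83.1]
force: [-1.1, -0.4, -1.5]
opening: 0.0131
gripper_force: 29.9
pos [0.5127 0.0071 0.406 ] rpy [179.9   -0.   -83.08] t 33.2 | total units [ 0.002 -0.     0.128] spin -0.001 | rows>= 1 spinrows>= 1
```

```bash
python3 -m creep '[[[0,0,0.04,0,0],[0,0,0.04,0,0],[0,0,0.03,0,0],[0,0,0.013,0,0],[0,0,0,0,0]]]';python3 go.py .5127 .0068 .3805 -83;  python3 -m creep '[[[0,0,0,0,0.27],[0,0,0,0,0.27],[0,0,0,0,0.27],[0,0,0,0,0.27],[0,0,-0.1,0,0.27],[0,0,-0.2,0,0.27],[0,0,-0.2,0.023,0.27],[0,0,0,0,0.27]]]'; python3 go.py .595 -.3465 .475 -85.1; python3 sl.py
```

```text
clock: 33.62
tool_pos: [0.5128, 0.0073, 0.3817]
orientation: [179.9, -0.0, -83.1]
force: [-0.6, 0.2, -0.1]
opening: 0.0127
gripper_force: 29.9
pos [0.5128 0.0073 0.3817] rpy [ 1.7991e+02 -2.0000e-02 -8.3060e+01] t 33.6 | total units [0.002 0.001 0.006] spin -0.001 | rows>= 1 spinrows>= 1
clock: 34.28
tool_pos: [0.5143, 0.0071, 0.4912]
orientation: [-179.3, 0.0, -85.2]
force: [1.1, 0.3, 0.4]
opening: 0.0236
gripper_force: 0.0
pos [0.5143 0.0071 0.4912] rpy [-1.793e+02  1.000e-02 -8.520e+01] t 34.3 | total units [ 1.795 -0.253  0.083] spin -0.001 | rows>= 10 spinrows>= 1
top 0.71 240 [ 0.5936 -0.3443  0.0894] 0.18
scene 0.95 977 [ 0.5945 -0.3468  0.0876] 0.11
scene 0.91 344 [ 0.3864  0.1658 -0.0032] 0.3
scene 0.77 298 [0.3645 0.3132 0.0285] 0.25
scene 0.72 253 [0.4457 0.3234 0.1016] 0.28
```

```bash
python3 -m creep '[[[0.18,-0.025,0,0,0.27],[0.18,-0.025,0,0,0.27],[0.18,-0.025,0,0,0.27],[0.18,-0.025,0,0,0.27],[0.18,-0.025,0,0,0.27],[0.18,-0.025,0,0,0.27],[0.18,-0.025,0,0,0.27],[0.18,-0.025,0,0,0.27]]]'; python3 -m creep '[[[0.18,-0.025,0,0,0.27],[0.175,-0.025,0,0,0.27],[0,0,0.2,0,0.27],[0,0,0.2,0,0.27],[0,0,0.2,0,0.27],[0,0,0,0,0.27],[0,0,0,0,0.27]]]'; python3 go.py .595 -.3465 .239 -85.1
```

```text
clock: 35.15
tool_pos: [0.5773, -0.2781, 0.481]
orientation: [179.9, 0.0, -85.1]
force: [0.7, 0.6, 1.0]
opening: 0.0238
gripper_force: 0.0
clock: 35.73
tool_pos: [0.5927, -0.3462, 0.3599]
orientation: [179.6, 0.1, -85.1]
force: [-0.2, -0.3, 2.1]
opening: 0.0234
gripper_force: 0.0
pos [ 0.5927 -0.3462  0.3599] rpy [ 1.7962e+02  1.2000e-01 -8.5120e+01] t 35.7 | total units [ 0.004 -0.015  0.604] spin -0.0 | rows>= 4 spinrows>= 1
```

```bash
python3 -m creep '[[[0.002,-0.008,0.18,0,0.27],[0,0,0.18,0,0.27],[0,0,0.16,0,0.27],[0,0,0.1,0,0.27],[0,0,0,0,0.27],[0,0,0,0,0],[0,0,0,0,0],[0,0,0,0,0]]]'; python3 -m creep '[[[0,0,0,0,0],[0,0,0,0,0]]]';python3 go.py .595 -.3465 .239 -85.1; python3 -m creep '[[[0,0,-0.1,0,0],[0,0,-0.2,0,0],[0,0,-0.2,0,0],[0,0,-0.2,0,0],[0,0,-0.2,0,0],[0,0,-0.2,0,0],[0,0,-0.1,0,0],[0,0,0,-0.023,0]]]'; python3 go.py .5763 .0146 .475 -83
```

```text
clock: 36.4
tool_pos: [0.5958, -0.3468, 0.242]
orientation: [-179.8, -0.1, -85.1]
force: [-0.5, -0.0, 4.2]
opening: 0.0124
gripper_force: 29.9
clock: 36.57
tool_pos: [0.5958, -0.3468, 0.242]
orientation: [-179.8, -0.1, -85.1]
force: [-0.8, 0.7, 7.2]
opening: 0.013
gripper_force: 29.9
pos [ 0.5958 -0.3468  0.242 ] rpy [-1.7978e+02 -1.2000e-01 -8.5090e+01] t 36.6 | total units [-0.002  0.004  0.015] spin 0.0 | rows>= 1 spinrows>= 1
clock: 37.23
tool_pos: [0.5948, -0.3468, 0.4879]
orientation: [-179.4, -0.4, -83.1]
force: [-0.3, 0.3, -0.7]
opening: 0.013
gripper_force: 30.0
pos [ 0.5948 -0.3468  0.4879] rpy [-179.36   -0.37  -83.06] t 37.2 | total units [-1.805 -0.126  0.054] spin -0.001 | rows>= 10 spinrows>= 1
```

```bash
python3 -m creep '[[[-0.18,-0.013,0,0,0],[-0.18,-0.013,0,0,0],[-0.18,-0.013,0,0,0],[-0.18,-0.013,0,0,0],[-0.18,-0.013,0,0,0],[-0.18,-0.013,0,0,0],[-0.18,-0.013,0,0,0],[-0.18,-0.013,0,0,0]]]'; python3 -m creep '[[[-0.18,-0.011,0,0,0],[-0.18,-0.011,0,0,0],[0,0,0.05,0,0],[0,0,0,0,0],[0,0,0,0,0],[0,0,0,0,0]]]';python3 go.py .5763 .0146 .427 -83
```

```text
clock: 37.9
tool_pos: [0.58, -0.0564, 0.4806]
orientation: [-179.8, 0.0, -83.1]
force: [0.3, 0.2, 0.3]
opening: 0.013
gripper_force: 30.0
clock: 38.4
tool_pos: [0.5764, 0.0132, 0.4697]
orientation: [-179.9, -0.0, -83.1]
force: [-0.8, 0.1, -0.7]
opening: 0.0128
gripper_force: 30.0
pos [0.5764 0.0132 0.4697] rpy [-1.7993e+02 -1.0000e-02 -8.3090e+01] t 38.4 | total units [-0.007 -0.     0.214] spin -0.001 | rows>= 2 spinrows>= 1
```

```bash
python3 -m creep '[[[-0.006,0,0.12,0,0],[0,0,0.08,0,0],[0,0,0.02,0,0],[0,0,0,0,0]]]';python3 go.py .5763 .0146 .376 -83; python3 -m creep '[[[0,0,0.04,0,0],[0,0,0.04,0,0],[0,0,0.03,0,0],[0,0,0,0,0]]]';python3 go.py .5763 .0146 .376 -83;python3 -m creep '[[[0,0,0.04,0,0],[0,0,0.04,0,0],[0,0,0.03,0,0],[0,0,0.013,0,0],[0,0,0,0,0]]]';python3 go.py .5763 .0146 .376 -83
```

```text
clock: 38.73
tool_pos: [0.5762, 0.014, 0.424]
orientation: [179.9, -0.0, -83.1]
force: [-0.6, 1.2, -0.4]
opening: 0.0125
gripper_force: 30.0
pos [0.5762 0.014  0.424 ] rpy [ 1.7989e+02 -3.0000e-02 -8.3150e+01] t 38.7 | total units [-0.003 -0.001  0.24 ] spin -0.002 | rows>= 2 spinrows>= 1
clock: 39.07
tool_pos: [0.576, 0.015, 0.4013]
orientation: [179.9, 0.0, -83.1]
force: [0.2, 0.0, -0.8]
opening: 0.0125
gripper_force: 30.0
pos [0.576  0.015  0.4013] rpy [179.89   0.   -83.08] t 39.1 | total units [ 0.002 -0.002  0.127] spin -0.001 | rows>= 1 spinrows>= 1
clock: 39.48
tool_pos: [0.5761, 0.0152, 0.377]
orientation: [179.9, -0.0, -83.1]
force: [-0.7, -0.8, -1.1]
opening: 0.013
gripper_force: 30.0
pos [0.5761 0.0152 0.377 ] rpy [ 1.7991e+02 -1.0000e-02 -8.3050e+01] t 39.5 | total units [ 0.003 -0.001  0.005] spin -0.001 | rows>= 1 spinrows>= 1
```

```bash
python3 -m creep '[[[0,0,0,0,0.27],[0,0,0,0,0.27],[0,0,0,0,0.27],[0,0,0,0,0.27],[0,0,-0.1,0,0.27],[0,0,-0.2,0,0.27],[0,0,-0.2,0,0.7],[0,0,0,0,0.7]]]'; python3 go.py .5577 -.0945 .48 -83; python3 - <<'E'
from h import *
p=snapshot("scene");cv2.imwrite("pics/f1.png",cv2.resize(p["frame"][80:230,170:350,::-1],None,fx=4,fy=4,interpolation=cv2.INTER_CUBIC))
E
```

```text
clock: 40.15
tool_pos: [0.5775, 0.0149, 0.4871]
orientation: [-179.3, -0.0, -83.0]
force: [0.3, -0.4, 2.1]
opening: 0.0322
gripper_force: 0.0
pos [0.5775 0.0149 0.4871] rpy [-1.7928e+02 -3.0000e-02 -8.3010e+01] t 40.1 | total units [0.531 0.165 0.034] spin -0.0 | rows>= 3 spinrows>= 1
```

View pics/f1.png

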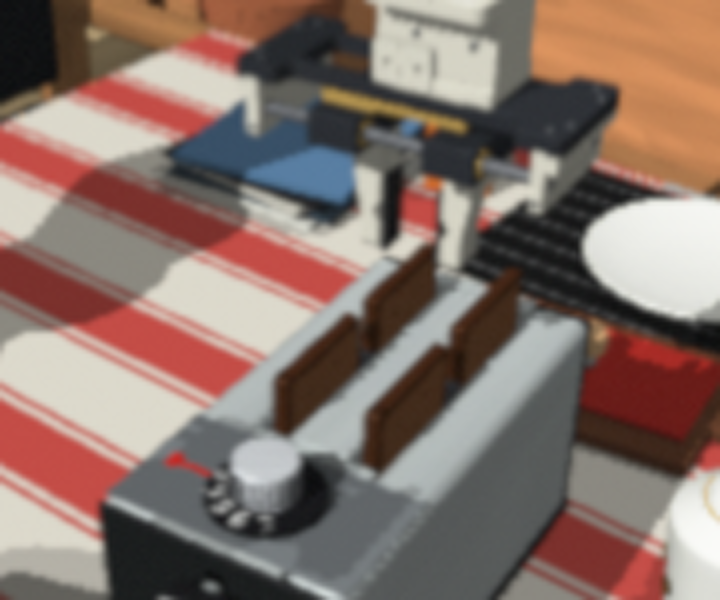

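All four slices stand in their bays, sticking out evenly, with tops at about (400,290), (485,310), (315,370) and (410,400). Next is the collar at (267,470).

```bash
python3 -m creep '[[[0.18,0.055,0,0,0.7],[0.18,0.055,0,0,0.7],[0.17,0.055,0,0,0.7],[0,0,0,0,0.7],[0,0,0,0,0.7],[0,0,0.2,0,0.7],[0,0,0,0,0.7],[0,0,0,0,0.7]]]'; python3 go.py .5577 -.0945 .374 -83
```

```text
clock: 40.87
tool_pos: [0.556, -0.0935, 0.4367]
orientation: [179.7, -0.0, -83.0]
force: [0.6, -0.4, 2.4]
opening: 0.0611
gripper_force: 0.0
pos [ 0.556  -0.0935  0.4367] rpy [179.74  -0.   -83.02] t 40.9 | total units [ 0.006 -0.009  0.313] spin -0.0 | rows>= 2 spinrows>= 1
```

```bash
python3 - <<'E'
from h import *
p=snapshot("scene")
for r in nets.landmark_of(p,"collar_grip")[:2]: print(r,xy(p,r["uv"],.215))
print(px(p,[.5577,-.0945,.215]))
E
```

```text
{'uv': [236.7, 191.2], 'confidence': 0.73} [ 0.55343316 -0.08646538  0.215     ]
{'uv': [289.5, 165.5], 'confidence': 0.52} [0.58931458 0.07870969 0.215     ]
[[235.86073389 193.62061453]]
```

```bash
python3 -m creep '[[[0.004,-0.006,0.15,0,0.7],[0,0,0.1,0,0.7],[0,0,0.05,0,0.7],[0,0,0.013,0,0.7],[0,0,0,0,0.7],[0,0,0,0,0.7]]]'; python3 -m creep '[[[0,0,0,0,0],[0,0,0,0,0],[0,0,0,0,0],[0,0,0,0,0],[0,0,0,0,0],[0,0,0,0,0]]]';python3 go.py .5577 -.0945 .374 -83
```

```text
clock: 41.47
tool_pos: [0.5583, -0.0946, 0.3771]
orientation: [-179.9, -0.0, -83.0]
force: [0.6, 0.2, 0.1]
opening: 0.0617
gripper_force: 0.0
clock: 41.97
tool_pos: [0.5573, -0.0948, 0.376]
orientation: [180.0, -0.0, -83.1]
force: [-4.4, -0.4, 6.2]
opening: 0.0392
gripper_force: 30.0
pos [ 0.5573 -0.0948  0.376 ] rpy [ 1.7998e+02 -1.0000e-02 -8.3060e+01] t 42.0 | total units [-0.001 -0.002  0.01 ] spin -0.001 | rows>= 1 spinrows>= 1
```

```bash
python3 -m creep '[[[0,0,0,0.067,0],[0,0,0,0.067,0],[0,0,0,0.067,0],[0,0,0,0.067,0],[0,0,0,0.067,0],[0,0,0,0.067,0],[0,0,0,0.067,0],[0,0,0,0.067,0]]]'; python3 -m creep '[[[0,0,0,0.067,0],[0,0,0,0.067,0],[0,0,0,0,0],[0,0,0,0,0],[0,0,0,0,0]]]'; python3 -m creep '[[[0,0,0,0,0.7],[0,0,0,0,0.7],[0,0,0,0,0.7],[0,0,0,0,0.7],[0,0,0,0,0.7],[0,0,-0.1,0,0.7],[0,0,-0.2,0,0.7],[0,0,-0.1,0,0.7]]]';python3 go.py .57 -.175 .46 -83
```

```text
clock: 42.63
tool_pos: [0.557, -0.0947, 0.376]
orientation: [180.0, -0.0, -131.6]
force: [-5.2, 2.2, 7.6]
opening: 0.0394
gripper_force: 30.0
clock: 43.05
tool_pos: [0.557, -0.0946, 0.376]
orientation: [180.0, -0.0, -143.4]
force: [-6.3, 2.8, 7.3]
opening: 0.0394
gripper_force: 30.0
clock: 43.72
tool_pos: [0.5581, -0.095, 0.4588]
orientation: [-179.9, 0.1, -143.3]
force: [1.6, -1.2, 0.8]
opening: 0.0614
gripper_force: 0.0
pos [ 0.5581 -0.095   0.4588] rpy [-1.7986e+02  8.0000e-02 -1.4334e+02] t 43.7 | total units [ 0.191 -0.357 -0.005] spin -0.67 | rows>= 3 spinrows>= 9
```

```bash
python3 -m creep '[[[0,0,0,-0.074,0],[0,0,0,-0.074,0],[0,0,0,-0.074,0],[0,0,0,-0.074,0],[0,0,0,-0.074,0],[0,0,0,-0.074,0],[0,0,0,-0.074,0],[0,0,0,-0.074,0]]]'; python3 -m creep '[[[0,0,0,-0.078,0],[0.15,0,-0.05,0,0],[0.15,0,-0.05,0,0],[0.15,0,0,0,0],[0,0,0,0,0],[0,0,0,0,0]]]';python3 go.py .5686 -.1849 .365 -83
python3 - <<'E'
from h import *
t=snapshot("top");im=cv2.resize(t["frame"][:,:,::-1],None,fx=4,fy=4,interpolation=cv2.INTER_CUBIC);cv2.imwrite("pics/c1.png",im[600:1000,660:1340])
p=snapshot("scene");cv2.imwrite("pics/c2.png",cv2.resize(p["frame"][80:240,170:350,::-1],None,fx=3.6,fy=3.6,interpolation=cv2.INTER_CUBIC))
for n,p in(("top",t),("scene",p)):
  for r in nets.landmark_of(p,"lever_top")[:2]: print(n,r,xy(p,r["uv"],.165))
E
```

```text
clock: 44.38
tool_pos: [0.5577, -0.0947, 0.4553]
orientation: [180.0, -0.0, -89.8]
force: [0.2, 0.0, -0.3]
opening: 0.0138
gripper_force: 0.0
clock: 44.88
tool_pos: [0.5686, -0.1854, 0.4749]
orientation: [180.0, 0.0, -83.2]
force: [-0.4, 1.2, 0.2]
opening: 0.0004
gripper_force: 0.0
pos [ 0.5686 -0.1854  0.4749] rpy [ 1.7996e+02  1.0000e-02 -8.3210e+01] t 44.9 | total units [-0.002 -0.001  0.55 ] spin -0.002 | rows>= 3 spinrows>= 1
top {'uv': [317.1, 190.2], 'confidence': 0.7} [ 0.57120215 -0.16939262  0.165     ]
scene {'uv': [213.8, 228.1], 'confidence': 0.55} [ 0.55799562 -0.1722768   0.165     ]
scene {'uv': [266.6, 153.8], 'confidence': 0.49} [0.46577147 0.15135743 0.165     ]
```

View pics/c1.png

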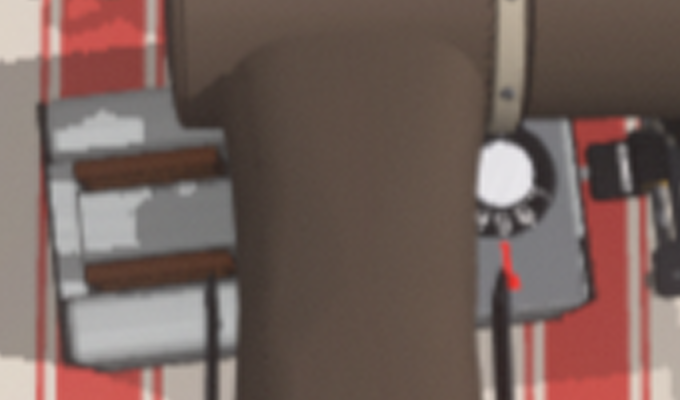

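View pics/c2.png

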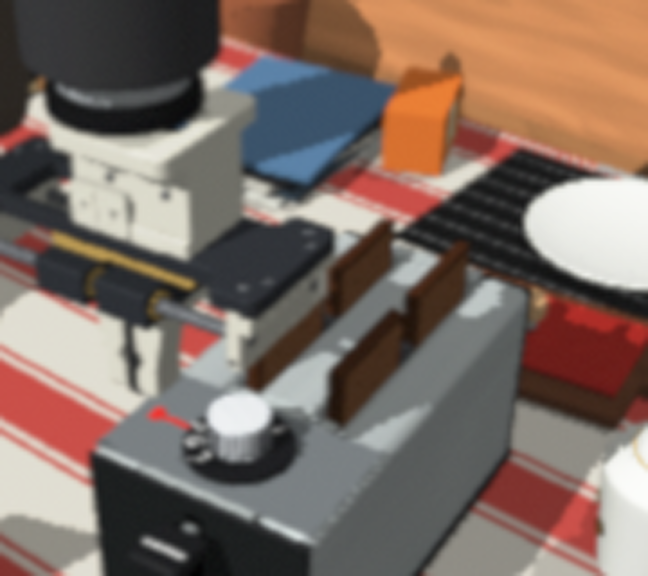

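All the slices are seated, and the gripper is clear of the lever at (165,550). I'll check the collar digits numerically by unwrapping the skirt ring.

```bash
python3 - <<'E'
from h import *
p=snapshot("scene");g=cv2.cvtColor(p["frame"],cv2.COLOR_RGB2GRAY).astype(float)
from scipy.ndimage import map_coordinates
q=[.5434,.0196,.1228]
cx,cy=q[0]+.115*np.sin(q[2]),q[1]-.115*np.cos(q[2])
for n in("top","scene"):
    p=snapshot(n);g=cv2.cvtColor(p["frame"],cv2.COLOR_RGB2GRAY).astype(float)
    # angle 0 = toaster -x (index); positive = counterclockwise from above
    A=np.arange(-150,151,10);o=[]
    for a in A:
        th=np.pi+q[2]+np.deg2rad(a)
        R=np.arange(.024,.036,.001);P=np.c_[cx+R*np.cos(th),cy+R*np.sin(th),np.full(len(R),.190)]
        uv=px(p,P);o.append(int(np.sort(map_coordinates(g,[uv[:,1],uv[:,0]],order=1))[-4:].mean()))
    print(n,list(zip(A.tolist(),o)))
    im=p["frame"][:,:,::-1];c=px(p,[cx,cy,.19])[0].astype(int);z=cv2.resize(im[c[1]-22:c[1]+22,c[0]-22:c[0]+22],(380,380),interpolation=cv2.INTER_CUBIC);cv2.imwrite(f"pics/z{n}.png",z)
a=cv2.hconcat([cv2.imread("pics/ztop.png"),cv2.imread("pics/zscene.png")]);cv2.imwrite("pics/z.png",a)
E
```

```text
top [(-150, 89), (-140, 90), (-130, 91), (-120, 90), (-110, 90), (-100, 90), (-90, 89), (-80, 90), (-70, 90), (-60, 88), (-50, 86), (-40, 106), (-30, 141), (-20, 95), (-10, 105), (0, 128), (10, 86), (20, 107), (30, 154), (40, 87), (50, 69), (60, 90), (70, 90), (80, 62), (90, 69), (100, 72), (110, 87), (120, 93), (130, 104), (140, 105), (150, 100)]
scene [(-150, 32), (-140, 33), (-130, 67), (-120, 85), (-110, 89), (-100, 187), (-90, 234), (-80, 237), (-70, 237), (-60, 238), (-50, 237), (-40, 238), (-30, 239), (-20, 236), (-10, 185), (0, 138), (10, 114), (20, 108), (30, 149), (40, 133), (50, 61), (60, 105), (70, 125), (80, 53), (90, 32), (100, 36), (110, 39), (120, 36), (130, 37), (140, 39), (150, 35)]
```

View pics/z.png

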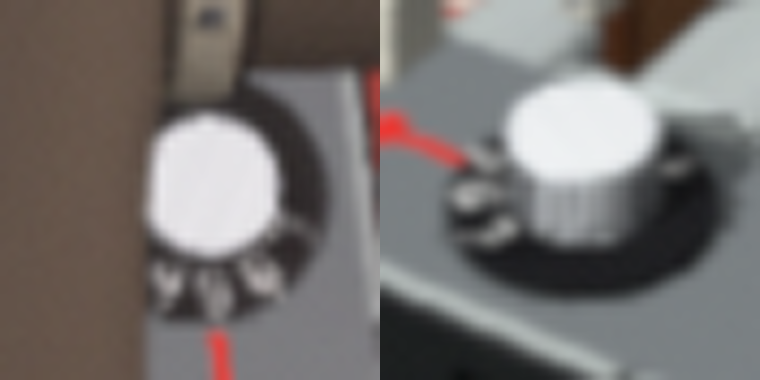

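The digits sit at −30°, 0°, +30° and +60° from the red index, then blank. The index digit is the third from the end, so the collar is on 5. Next is the lever.

```bash
python3 -m creep '[[[0,0,0.18,0,0],[0,0,0.18,0,0],[0,0,0.14,0,0],[0,0,0.05,0,0],[0,0,0,0,0],[0,0,0,0,0]]]';python3 go.py .5686 -.1849 .297 -83; python3 -m creep '[[[0,0,0.06,0,0],[0,0,0.06,0,0],[0,0,0.06,0,0],[0,0,0.05,0,0]]]';python3 go.py .5686 -.1849 .297 -83
```

```text
clock: 45.73
tool_pos: [0.5691, -0.1839, 0.3665]
orientation: [-180.0, -0.0, -83.0]
force: [-0.0, 0.1, 0.5]
opening: 0.0005
gripper_force: 0.0
pos [ 0.5691 -0.1839  0.3665] rpy [-1.7998e+02 -5.0000e-02 -8.3010e+01] t 45.7 | total units [0.004 0.003 0.347] spin -0.0 | rows>= 2 spinrows>= 1
clock: 46.07
tool_pos: [0.5699, -0.1841, 0.3231]
orientation: [-179.7, -0.1, -83.0]
force: [-1.8, 1.4, 6.7]
opening: 0.0006
gripper_force: 3.7
pos [ 0.5699 -0.1841  0.3231] rpy [-1.7968e+02 -1.0000e-01 -8.2990e+01] t 46.1 | total units [0.003 0.007 0.13 ] spin 0.0 | rows>= 1 spinrows>= 1
```

```bash
python3 -m creep '[[[0,0,0.05,0,0],[0,0,0.05,0,0],[0,0,0.04,0,0],[0,0,0,0,0]]]';python3 -m creep '[[[0,0,0.01,0,0],[0,0,0.01,0,0],[0,0,0,0,0]]]'; python3 go.py .5686 -.1849 .297 -83
```

```text
clock: 46.4
tool_pos: [0.5695, -0.1839, 0.2979]
orientation: [-179.7, -0.2, -82.9]
force: [-14.0, 7.6, 38.7]
opening: 0.0005
gripper_force: 19.2
clock: 46.65
tool_pos: [0.5692, -0.1839, 0.2976]
orientation: [-179.6, -0.2, -82.9]
force: [-24.0, 13.6, 66.0]
opening: -0.0001
gripper_force: 32.8
pos [ 0.5692 -0.1839  0.2976] rpy [-179.62   -0.21  -82.86] t 46.6 | total units [0.005 0.004 0.003] spin 0.002 | rows>= 1 spinrows>= 1
```

```bash
python3 -m creep '[[[0,0,-0.1,0,0],[0,0,-0.15,0,0],[0,0,-0.2,0,0],[0,0,-0.2,0,0],[0,0,-0.2,0,0],[0.2,0,0,0,0],[0.2,0,0,0,0],[0.2,0,0,0,0]]]'; python3 -m creep '[[[0.2,0,0,0,0],[0.2,0,0,0,0],[0.2,0,0,0,0],[0,0,0,0,0],[0,0,0,0,0],[0,0,0,0,0]]]'; python3 - <<'E'
from h import *
p=snapshot("scene");a=p["frame"][90:290,190:400,::-1]
t=snapshot("top");b=t["frame"][120:280,60:345,::-1]
for n,p in(("top",t),("scene",p)):
  for q,z in(("lid",.015),("board",0),("teapot",0),("tumbler",0),("cup",0),("lever_top",.12)):
    for r in nets.landmark_of(p,q)[:1]: print(n,q,round(r["confidence"],2),np.round(xy(p,r["uv"],z),3))
cv2.imwrite("pics/e1.png",cv2.resize(a,(630,600),interpolation=cv2.INTER_CUBIC));cv2.imwrite("pics/e2.png",cv2.resize(b,(798,448),interpolation=cv2.INTER_CUBIC))
E
```

```text
clock: 47.32
tool_pos: [0.5833, -0.3039, 0.4602]
orientation: [-179.8, -0.1, -82.9]
force: [1.4, 0.5, -0.6]
opening: 0.0007
gripper_force: 0.0
clock: 47.82
tool_pos: [0.5975, -0.4227, 0.4576]
orientation: [-180.0, -0.0, -83.1]
force: [-0.0, 0.3, 1.0]
opening: 0.0003
gripper_force: 0.0
top lid 0.92 [0.517 0.368 0.015]
top teapot 0.93 [0.767 0.176 0.   ]
top tumbler 0.88 [ 0.735 -0.028  0.   ]
top cup 0.58 [ 0.757 -0.147  0.   ]
top lever_top 0.46 [ 0.57  -0.174  0.12 ]
scene lid 0.73 [0.532 0.366 0.015]
scene board 0.69 [0.521 0.374 0.   ]
scene teapot 0.69 [0.76  0.158 0.   ]
scene tumbler 0.81 [ 0.749 -0.022  0.   ]
scene cup 0.8 [ 0.77  -0.157  0.   ]
scene lever_top 0.74 [ 0.56  -0.175  0.12 ]
```

View pics/e1.png

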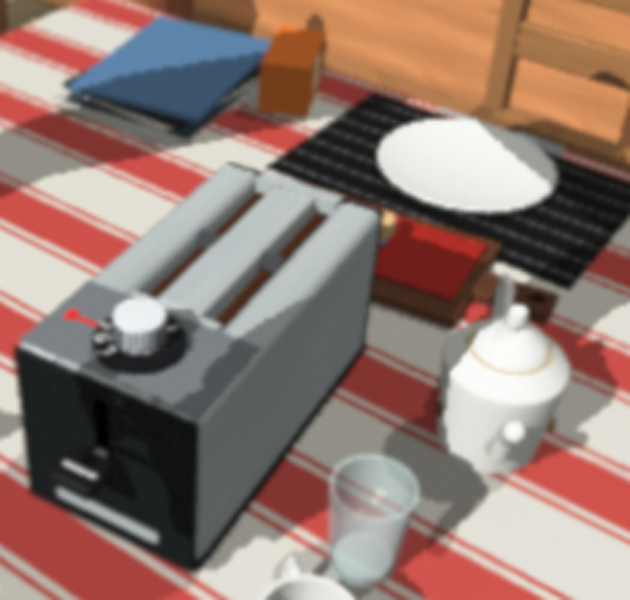

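The lever is latched down at (85,468) and the slices have sunk into their bays. The lid lies on the board at (430,260), the collar reads 5, and the teapot, glass and cup haven't moved. I'm handing the job in.

```bash
python3 -c "
from plant import workorder
print(workorder.close_job())"
```

```text
the job is handed in; nothing more can be done
None
```

The job is handed in, with no verdict returned: the last pictures show the lid flat on the board, all four slices in their own bays, the collar at 5, the lever latched down, and the teapot, glass and cup where they were.

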